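# Fetch the bend-support arm from behind the specimen tote and fit it to the tester

## Task

The square-tube support arm is stored half under the low riser shelf, and the specimen tote on the rubber mat blocks its way out. Lift or slide the tote off the mat and stand it aside on the bench, draw the arm out from under the shelf, and push its plain open end over the tester's square spigot, ridge on top, until it is fully home against the shoulder. Then put the tote back squarely on its mat; keep the tote upright throughout and leave the jar, the cup and the weight where they are.

Things in the scene. Friction and masses are not known exactly. Their poses are not given: they have to be found in the camera images.
- tote: grey open specimen tote, 64 (x) x 120 (y) x 60 mm high, 0.34 to 0.56 kg, bars fixed inside. A carrying bar spans it along y: 16 mm wide, 14 mm high, its middle 115 mm above the underside, free for y = -53 to 53 mm. Origin: centre of the underside, z up. Starts on the mat, x roughly along the riser's x, about 7 to 19 mm from the tube's ridge end
- support_tube: the support arm: square aluminium tube on the bench, 120 mm along its x, 46 x 46 mm, bore 38 x 38 open at both ends, 0.22 kg. A steel ridge crosses the top at x = -58 to -44 mm, 9 mm high. Origin: centre of the underside, 23 mm below the axis; x to the plain end, z up. x starts near the riser's x; plain end some 50 mm under the roof: draw it out along riser -x, then lift
- plain_end (a point): point on the tube's axis at its plain end (support_tube x = +60 mm, 23 mm above the underside)
- riser: fixed low grey shelf, open front facing the robot. Origin: on the bench under the middle of the roof's front edge; x into the shelf, y left, z up. Roof 85 mm deep, 130 mm wide, underside 62 and top 68 mm high (a 6 mm pad lies on it); side walls 114 mm apart inside; back wall 79 mm in. Only tote, tube and flat mat are in front of it
- mat (a point): centre of the flat black rubber mat fixed in front of the riser (riser x = -118 mm), where the tote belongs; mat 100 (x) x 156 (y) mm, under 1 mm thick, axes as the riser's
- tester: fixed low tester; origin on the bench, x from spigot into housing. Level square spigot 32 x 32 mm, axis y = 0, 100 mm up, from the shoulder (70 x 70 mm block face, x = 50 mm) out to x = -24 mm, then a round nose tapering to radius 8 mm at x = -44 mm. Housing x = 70 to 190 mm, 126 mm wide, 140 high, knobs on top to 147; base plate 150 mm wide, 14 mm thick, from x = 30 mm
- shoulder (a point): point on the spigot's axis in the shoulder face (tester x = +50 mm, 100 mm above the bench), axes as the tester's; the tube is home when its plain end touches this face
- jar: bystander: amber jar, 60 mm diameter, 100 mm high, origin under its centre; leave it alone
- beaker: bystander: white cup, 72 mm diameter, 85 mm high, origin under its centre; leave it alone
- weight: bystander: brass weight with a knob, 50 mm diameter, 76 mm high, origin under its centre; leave it alone
Not all that is in view belongs to the job. Leave any blue or purple look-alike of the support_tube alone.

How it is judged:
By the outcome, as a careful person would: the job done as asked, in the order asked, and still so for the second after the job is handed in, with the robot touching nothing.
It also fails if it takes over 72 s, if anything falls off the work surface, if the arm or the gripper's body presses on something with over 40 N, if the wrist force passes 120 N, or if a joint passes its speed limit or range.

## Robot

A 6-joint arm with a two-finger parallel gripper is mounted at the origin on the work surface. World frame = base frame: x ahead of the robot, y to its left, z up, the work surface at z = 0. Lengths are in m, angles in rad, forces in N, time in s.
With the tool pointing down it reaches from about 0.275 to 0.75 m from the base axis. Payload 10.2 kg.
Tool frame: the origin (TCP) lies at the very end of the fingers, on their centre line; the grasp point (between the pads) lies 19 mm behind it; z points along the fingers, x is the direction in which the jaws open and shut, and the axes are right-handed (so a half turn about z gives the same grasp; the last joint's range is limited). The gripper opens to 85 mm and grips with 20 to 120 N. Pads are 22 mm wide; open, the fingers measure 114 mm over their backs; the gripper's body (76 mm by 85 mm) begins 54 mm behind the grasp point. The pads swing forward as they close: fully open they stand 13 mm farther back than shut.
Start: joints at [-1.486, 0.313, 1.498, -0, 1.331, -0.223], TCP at [0.159, -0.5, 0.199] pointing down, gripper open.
Joint ranges: [-2.94, 2.94], [-0.97, 2.17], [0.19, 2.56], [-1.23, 4.37], [0.02, 3.11], [-2.88, 2.88]. Speed limits (rad/s): [2.39, 2.39, 3.01, 3.14, 3.14, 3.14].

## Interface

Orientations are given as [roll, pitch, yaw] about the fixed x, y, z axes, in that order (R = Rz(yaw) Ry(pitch) Rx(roll)).
In Python, from station import env gives the robot as it stands.
- The arm moves only by the tool step_arm, never from a script. Its argument "increments" is a list of rows, each an object of numbers: "grip": the gripper command: -1 is shut, 1 is fully open, values between are in proportion; "x", "y", "z": the shift along the tool's x, y, z as a fraction of full scale; "twist": the turn about the tool's z as a fraction of full scale. In form: [{"grip": .., "x": .., "y": .., "z": .., "twist": ..}, ...]. A call has 1 to 12 rows; each row is the pose to reach, as a shift and turn from the pose commanded when the call began, along the tool's axes at that moment, turning the shorter way round; what a row does not reach only later rows make up. Full scale, the value 1, is 0.2 m for a shift and pi rad for a turn. A row lasts 1/10 s, in which the tool goes at most 50 mm and 8.59 degrees, less where a joint would pass 70% of its speed; a pose out of reach is approached as far as the arm can. A call with a number of a shift or a turn outside -1 to 1 is refused whole. A call with a gripper value outside its range is refused whole. The fingers move at their own pace and stop on an object; "grip_force" is the grip in N (left out, the last holds). Time passes only in rows, so rows that repeat a pose let the fingers close. It gives the time, the measured TCP pose, the force and the opening at its end, in the units of the state.
- env.sense(): the state, without advancing time (a new reading comes with each control period).
- env.snapshot(name): name is "side" or "top"; returns (picture, depth): 480x640x3 uint8, red, green, blue; 480x640 float32, m along the optical axis (not along the pixel's ray), 0 where there is no reading.
- env.camera_model(name): a dict with "fovy" (degrees; the focal length in pixels is half the picture's height over the tangent of half this angle, whatever the lens; pixels are square), "cx", "cy" (the principal point, pixels), "D" ([k1, k2, p1, p2, k3] as OpenCV has them; the pictures are not rectified), "R" (3x3) and "t" (3): a world point X has camera coordinates R X + t. Camera axes: x right, y down, z forward; pixel columns grow to the right and rows downward; lengths in m; the calibration is good to about 2 mm. A picture is of the moment at which its call begins. camera_model takes no time and is no camera call.
- env.close_job(): hands the job in, once; it reports no verdict.
Trained networks look in the newest picture that a camera, given by its name, has taken for a name from the list of things; names that differ only in an ending like _2 or _b are one class to them, and where a whole thing is asked for, a point or a joint stands for the part that bears it (a point fixed in the world has none). Each returns a list of dicts, best first, with "p" (0 to 1); they miss things now and then, are a little off and sometimes report something else, mostly with a low value. They report only what shows in the picture. A call takes as long as a camera call. They do not tell look-alikes from the thing itself.
- env.trace(camera, target): "region" (480x640 bool, what is visible of it).
- env.landmark_of(camera, target): "at" ([x, y, z] in m, in world coordinates, good to about 4 mm: a listed point, or the origin of a listed thing).
The state is a dict: "clock": time; "joints": joint angles; "joint_velocities": joint speeds; "tau": joint torques, N m; "ee_pos": TCP position; "tcp_rot": TCP orientation; "wrist_force": force on the tool from outside, world axes, zero at the start; "wrist_torque": the same for the moment, N m; "opening": finger opening in m.
Only numpy, scipy, OpenCV 4.12 (cv2) and the standard library are available. Lean on these libraries where they do the work, as an engineer would, in place of code of your own. Each camera call takes 0.05 s, during which the arm holds its last target.

## Working session

There is one attempt and no reset: what is moved stays moved. The work goes in short steps, Python scripts to look and compute and a tool call to move; the robot and the scene stay as the last step left them, time stands still between calls to the robot, and variables do not carry over. Pictures are saved under pics/ and viewed, and the job is handed in when it is done.

Besides the shell and the picture viewer there is one more tool, called as name(argument=value, ...) on one line, values as JSON. step_arm: Moves the arm, as the interface text tells. Shift numbers are shares of 0.2 m and turn numbers shares of pi rad, none past 1 either way. Its arguments: {"type":"object","properties":{"increments":{"type":"array"},"grip_force":{"type":"number"}},"required":["increments"]}

```bash
ls; mkdir -p pics
python3 - <<'E'
from station import env
import cv2
print(env.sense())
for n in("side","top"):
    p,d=env.snapshot(n); cv2.imwrite(f"pics/{n}0.png",p[:,:,::-1]); m=env.camera_model(n); print(n,m)
    for t in ["tote","support_tube","plain_end","riser","mat","tester","shoulder","jar","beaker","weight"]:
        print(t,[(r["p"],[round(float(v),4) for v in r["at"]]) for r in env.landmark_of(n,t)])
print(env.sense()["clock"])
E
```

```text
pics
{'clock': 0.0, 'joints': array([-1.48640898e+00,  3.13467152e-01,  1.49845510e+00, -4.67019414e-06,
        1.33102534e+00, -2.23355248e-01]), 'joint_velocities': array([-0.00041721, -0.00045805, -0.0006766 , -0.00081531, -0.00109525,
       -0.00068762]), 'tau': array([ 2.76345945e-04, -4.12268651e+01, -2.59739417e+01, -1.88090835e-04,
        4.22532350e-03, -8.40530265e-05]), 'ee_pos': array([ 0.1590092 , -0.50001255,  0.19811956]), 'tcp_rot': array([-3.14129695e+00,  1.32229062e-03, -1.26305243e+00]), 'wrist_force': array([ 0.13676571, -0.38732361,  0.0168588 ]), 'wrist_torque': array([-0.0042359 , -0.00893978, -0.00080862]), 'opening': 0.08493539602711002}
side {'fovy': 56.90396622006756, 'cx': 317.1048082382225, 'cy': 246.28507750528394, 'D': array([-0.0289854,  0.       ,  0.       ,  0.       ,  0.       ]), 'R': array([[-0.82351239, -0.56706365,  0.01631456],
       [-0.35826554,  0.49755934, -0.78998766],
       [ 0.43985583, -0.65640957, -0.61290565]]), 't': array([0.50873025, 0.27819388, 0.78835437])}
tote [(0.96, [0.4315, -0.2368, -0.0038]), (0.43, [0.5487, -0.4031,
[... 947 characters left out ...]
9657491, 1.13825572])}
tote [(0.89, [0.4311, -0.2327, -0.0011])]
support_tube [(0.81, [0.5439, -0.2245, -0.0002]), (0.77, [0.7468, -0.1685, 0.0018]), (0.64, [0.7218, -0.3452, -0.0017])]
plain_end [(0.94, [0.7733, -0.3166, 0.0179]), (0.88, [0.7157, -0.11, 0.0252])]
riser [(0.88, [0.5508, -0.225, 0.0009])]
mat [(0.92, [0.4342, -0.234, -0.0019])]
tester [(0.65, [0.4324, -0.2319, -0.0045]), (0.56, [0.5879, 0.2583, 0.0044]), (0.26, [0.5526, -0.2262, -0.0012])]
shoulder [(0.94, [0.643, 0.2668, 0.0964])]
jar [(0.91, [0.5617, 0.4214, -0.0012]), (0.17, [0.6432, 0.2669, 0.1001])]
beaker [(0.83, [0.5489, -0.406, 0.0051])]
weight [(0.7, [0.7008, -0.0156, 0.0011]), (0.66, [0.5449, -0.2229, -0.0015])]
1.1
```

View pics/side0.png

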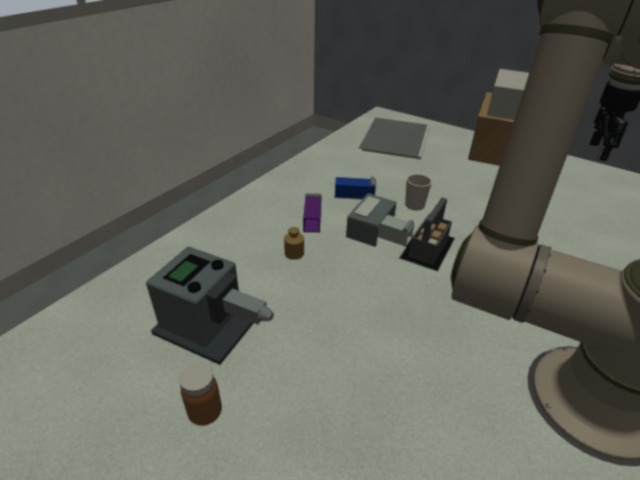

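View pics/top0.png

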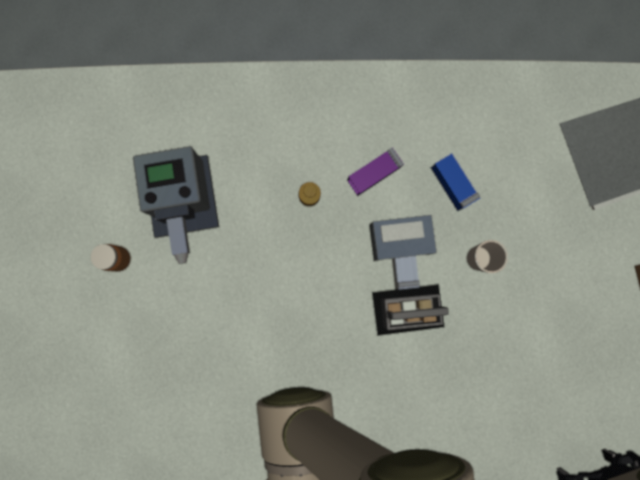

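```bash
cat > h.py <<'E'
from station import env
import numpy as np, cv2
def cloud(n,save=None):
    p,d=env.snapshot(n); m=env.camera_model(n)
    if save: cv2.imwrite(save,p[:,:,::-1])
    f=240/np.tan(np.radians(m["fovy"])/2); K=np.array([[f,0,m["cx"]],[0,f,m["cy"]],[0,0,1]])
    u,v=np.meshgrid(np.arange(640.),np.arange(480.))
    q=cv2.undistortPoints(np.stack([u.ravel(),v.ravel()],1)[:,None],K,m["D"])[:,0]
    z=d.ravel(); X=np.c_[q[:,0]*z,q[:,1]*z,z]; W=(X-m["t"])@m["R"]
    W[z<=0]=np.nan
    return p,W.reshape(480,640,3),K,m
def sl(W,c,r,z0,z1):
    A=W.reshape(-1,3); k=(np.hypot(A[:,0]-c[0],A[:,1]-c[1])<r)&(A[:,2]>z0)&(A[:,2]<z1)
    return A[k]
def rect(P):
    (c,s,a)=cv2.minAreaRect((P[:,:2]*1000).astype(np.float32)); return np.round(c,1),np.round(s,1),round(a,2),len(P),np.round(np.median(P,0)*1000,1)
E
python3 - <<'E'
from h import *
np.set_printoptions(suppress=True)
for n in("top","side"):
    p,W,K,m=cloud(n)
    print(n,"table z",np.nanmedian(sl(W,(.45,.05),.05,-.02,.02),0))
    print("bar",rect(sl(W,(.433,-.235),.09,.112,.135)))
    print("rim",rect(sl(W,(.433,-.235),.09,.05,.068)))
    print("riser top",rect(sl(W,(.60,-.22),.085,.063,.085)))
    print("tube top",rect(sl(W,(.515,-.228),.04,.040,.0495)))
    print("ridge",rect(sl(W,(.515,-.228),.05,.051,.06)))
    print("house",rect(sl(W,(.72,.27),.11,.134,.144)))
    print("spigot",rect(sl(W,(.59,.26),.06,.112,.120)))
    print("look1",rect(sl(W,(.747,-.168),.09,.04,.06)));print("look2",rect(sl(W,(.72,-.35),.09,.04,.06)))
print(env.sense()["clock"])
E
```

```text
top table z [0.44995401 0.04993399 0.00044856]
bar (array([ 432.8, -237.9]), array([ 16.8, 118.8]), 3.9, 465, array([ 433.1, -236.1,  121.9]))
rim (array([ 460.4, -235.4]), array([120.7, 120.1]), 3.82, 778, array([ 444.6, -228.1,   56.6]))
riser top (array([ 593., -221.]), array([ 85.5, 130.3]), 5.65, 2309, array([ 592.3, -219.5,   69.4]))
tube top (array([ 517.9, -228.8]), array([66.1, 47.5]), 4.27, 478, array([ 524.4, -227.6,   46.3]))
ridge (array([ 516.7, -227.4]), array([58.4, 44.6]), 4.84, 102, array([ 494.3, -229.3,   54.2]))
house (array([707.5, 274.2]), array([141.7, 126.5]), 7.9, 3214, array([713. , 272.7, 140.5]))
spigot (array([592.9, 258. ]), array([91.8, 54.2]), 7.83, 596, array([600.8, 257.2, 116.1]))
look1 (array([ 746.4, -168.1]), array([ 46.7, 122.4]), 32.25, 1122, array([ 745.8, -167.6,   46.6]))
look2 (array([ 719.8, -349.8]), array([121.5,  49. ]), 29.07, 1122, array([ 720.4, -348.8,   46.7]))
side table z [0.44887037 0.05175333 0.00036907]
bar (array([ 435. , -233.2]), array([ 16.6, 120.7]), 3.33, 220, array([ 432.8, -223.8,  122. ]))
rim (array([ 453.5, -234.3]), array([101.1, 127.1]), 3.83, 535, array([ 429.9, -225.9,   55.7]))
riser top (array([ 595. , -221.5]), array([ 85.6, 136. ]), 5.7, 944, array([ 591. , -209.9,   69.3]))
tube top (array([ 520.6, -226.6]), array([67.4, 49.6]), 3.07, 257, array([ 523.1, -221.9,   46.5]))
ridge (array([ 482.8, -229.3]), array([35.3, 49.8]), 10.0, 52, array([ 494.3, -228.3,   54.5]))
house (array([708.2, 277. ]), array([141.4, 127.2]), 8.19, 2826, array([708.4, 283.2, 140.3]))
spigot (array([598.7, 262.4]), array([85.8, 61.8]), 7.72, 644, array([602.1, 260.5, 116.2]))
look1 (array([ 745.4, -162.3]), array([ 45.9, 118.1]), 32.84, 461, array([ 746.3, -163.7,   47.1]))
look2 (array([ 720.5, -348. ]), array([119.9,  55.1]), 28.9, 410, array([ 718.4, -345.6,   47. ]))
1.2
```

```bash
cat >> h.py <<'E'
def inc(cur,tgt):
    """cur,tgt: x,y,z,yawdeg ; print tool-frame fractions"""
    d=np.array(tgt[:3])-np.array(cur[:3]); y=np.radians(cur[3])
    print("x %.4f y %.4f z %.4f twist %.4f"%((np.cos(y)*d[0]+np.sin(y)*d[1])/.2,(np.sin(y)*d[0]-np.cos(y)*d[1])/.2,-d[2]/.2,-(tgt[3]-cur[3])/180))
def line(P,axis,yaw,c,side,bins):
    "edge of points along lateral axis"
    pass
E
python3 - <<'E'
from h import *
inc((.159,-.5,.199,np.degrees(-1.2631)),(.433,-.2365,.199,3.9))
p,W,K,m=cloud("top")
def edges(c,yaw,x0,x1,z0,z1,r=.15,half=.045):
    P=sl(W,c,r,z0,z1); a=np.radians(yaw); q=P[:,:2]-c; X=q@[np.cos(a),np.sin(a)]; Y=q@[-np.sin(a),np.cos(a)]
    lo=[];hi=[];xs=[]
    for b in np.arange(x0,x1,.003):
        k=(X>=b)&(X<b+.003)&(abs(Y)<half)
        if k.sum()>5: xs.append(b+.0015);lo.append(Y[k].min());hi.append(Y[k].max())
    l=np.polyfit(xs,lo,1);h=np.polyfit(xs,hi,1)
    print(len(xs),"yaw",yaw+np.degrees([l[0],h[0]]),"mid y@0,@mean",(l[1]+h[1])/2*1000,(np.polyval(l,np.mean(xs))+np.polyval(h,np.mean(xs)))/2*1000,"width",1000*(np.mean(hi)-np.mean(lo)))
print("tube");edges(np.array([.5439,-.2255]),4.5,-.04,.004,.040,.050)
P=sl(W,(.495,-.229),.04,.0505,.06);P=P[P[:,0]<.52];print("ridge",rect(P))
print("spigot");edges(np.array([.5886,.2577]),7.9,-.02,.045,.1,.125)
print("house");edges(np.array([.5886,.2577]),7.9,.08,.18,.134,.144,.25,.09)
E
```

```text
x -0.8407 y -1.7047 z -0.0000 twist -0.4237
tube
15 yaw [1.62590664 4.22821232] mid y@0,@mean -1.2395196696860251 -0.7590923266544616 width 44.7919231770359
ridge (array([ 483.7, -229.8]), array([57.3, 43.4]), 2.2, 126, array([ 492.2, -228.2,   54.8]))
spigot
22 yaw [6.37702006 8.90679223] mid y@0,@mean -1.462468524200621 -1.5210281614719163 width 31.229633847148595
house
34 yaw [7.26140248 8.58678529] mid y@0,@mean -0.349611846428767 -0.2945240404435313 width 122.76443417468164
```

step_arm(increments=[{"grip":1,"x":-0.42,"y":-0.85,"z":0,"twist":-0.42},{"grip":1,"x":-0.42,"y":-0.85,"z":0,"twist":-0.42},{"grip":1,"x":-0.42,"y":-0.85,"z":0,"twist":-0.42},{"grip":1,"x":-0.42,"y":-0.85,"z":0,"twist":-0.42},{"grip":1,"x":-0.42,"y":-0.85,"z":0,"twist":-0.42},{"grip":1,"x":-0.42,"y":-0.85,"z":0,"twist":-0.42},{"grip":1,"x":-0.42,"y":-0.85,"z":0,"twist":-0.42},{"grip":1,"x":-0.42,"y":-0.85,"z":0,"twist":-0.42},{"grip":1,"x":-0.42,"y":-0.85,"z":0,"twist":-0.42},{"grip":1,"x":-0.42,"y":-0.85,"z":0,"twist":-0.42},{"grip":1,"x":-0.42,"y":-0.85,"z":0,"twist":-0.42}], grip_force=80)

```text
clock: 2.35
ee_pos: [0.2956, -0.3688, 0.1987]
tcp_rot: [-3.142, 0.0, 0.053]
wrist_force: [-0.6, 0.5, 0.3]
opening: 0.0857
```

```bash
cat >> h.py <<'E'
def cur():
    s=env.sense(); return [*s["ee_pos"],np.degrees(s["tcp_rot"][2])]
E
python3 - <<'E'
from h import *
print(cur()); inc(cur(),(.433,-.2365,.199,3.9))
E
```

```text
[np.float64(0.29558881938454784), np.float64(-0.3687627272060214), np.float64(0.19869079245339594), np.float64(3.047562712664195)]
x 0.7212 y -0.6239 z -0.0015 twist -0.0047
```

step_arm(increments=[{"grip":1,"x":0.721,"y":-0.624,"z":0,"twist":-0.0047},{"grip":1,"x":0.721,"y":-0.624,"z":0,"twist":-0.0047},{"grip":1,"x":0.721,"y":-0.624,"z":0,"twist":-0.0047},{"grip":1,"x":0.721,"y":-0.624,"z":0,"twist":-0.0047},{"grip":1,"x":0.721,"y":-0.624,"z":0,"twist":-0.0047},{"grip":1,"x":0.721,"y":-0.624,"z":0,"twist":-0.0047},{"grip":1,"x":0.721,"y":-0.624,"z":0.2,"twist":-0.0047},{"grip":1,"x":0.721,"y":-0.624,"z":0.35,"twist":-0.0047},{"grip":1,"x":0.721,"y":-0.624,"z":0.51,"twist":-0.0047},{"grip":1,"x":0.721,"y":-0.624,"z":0.51,"twist":-0.0047},{"grip":1,"x":0.721,"y":-0.624,"z":0.51,"twist":-0.0047}])

```text
clock: 3.45
ee_pos: [0.4322, -0.2371, 0.0975]
tcp_rot: [3.141, -0.0, 0.069]
wrist_force: [0.3, -0.3, 0.8]
opening: 0.0852
```

step_arm(increments=[{"grip":-1,"x":0,"y":0,"z":0,"twist":0},{"grip":-1,"x":0,"y":0,"z":0,"twist":0},{"grip":-1,"x":0,"y":0,"z":0,"twist":0},{"grip":-1,"x":0,"y":0,"z":0,"twist":0},{"grip":-1,"x":0,"y":0,"z":0,"twist":0},{"grip":-1,"x":0,"y":0,"z":0,"twist":0},{"grip":-1,"x":0,"y":0,"z":0,"twist":0},{"grip":-1,"x":0,"y":0,"z":0,"twist":0},{"grip":-1,"x":0,"y":0,"z":0,"twist":0},{"grip":-1,"x":0,"y":0,"z":0,"twist":0}])

```text
clock: 4.45
ee_pos: [0.4325, -0.236, 0.0967]
tcp_rot: [-3.142, -0.0, 0.071]
wrist_force: [0.6, 0.3, 0.0]
opening: 0.0002
```

Run:
```python
from h import *
c=cur();print(c); inc(c,(.433,-.2365,.15,3.9)); inc(c,(.36,-.01,c[2]+.05,3.9))
p,d=env.snapshot("side"); cv2.imwrite("pics/side1.png",p[:,:,::-1])
```

```text
[np.float64(0.432542835515116), np.float64(-0.23602774511392371), np.float64(0.09669321368633535), np.float64(4.083218603417406)]
x 0.0021 y 0.0025 z -0.2665 twist 0.0010
x -0.2813 y -1.1531 z -0.2500 twist 0.0010
```

View pics/side1.png

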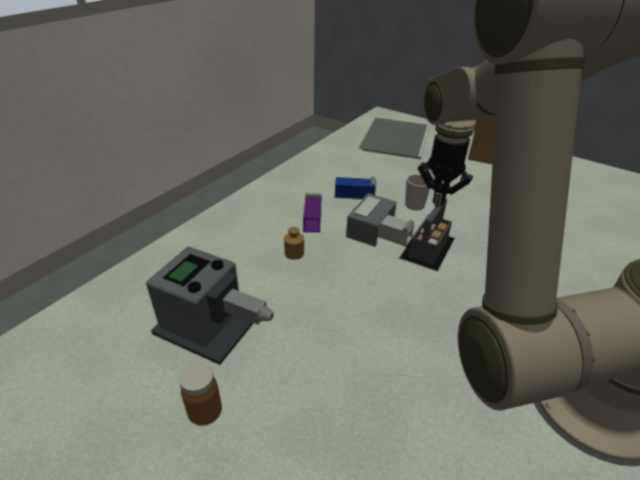

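Run:
```python
from h import *
p,W,K,m=cloud("side"); cv2.imwrite("pics/crop1.png",cv2.resize(p[130:290,360:520,::-1],(640,640),interpolation=cv2.INTER_CUBIC))
print(env.sense()["wrist_force"])
print(rect(sl(W,(.433,-.235),.09,.112,.126)))
p,W,K,m=cloud("top"); cv2.imwrite("pics/crop2.png",cv2.resize(p[200:350,340:490,::-1],(600,600),interpolation=cv2.INTER_CUBIC))
```

```text
[-0.40505153  0.68837323  0.07927247]
(array([ 434.6, -233. ]), array([ 15.9, 119. ]), 4.0, 164, array([ 430.7, -205.9,  121.5]))
```

View pics/crop1.png

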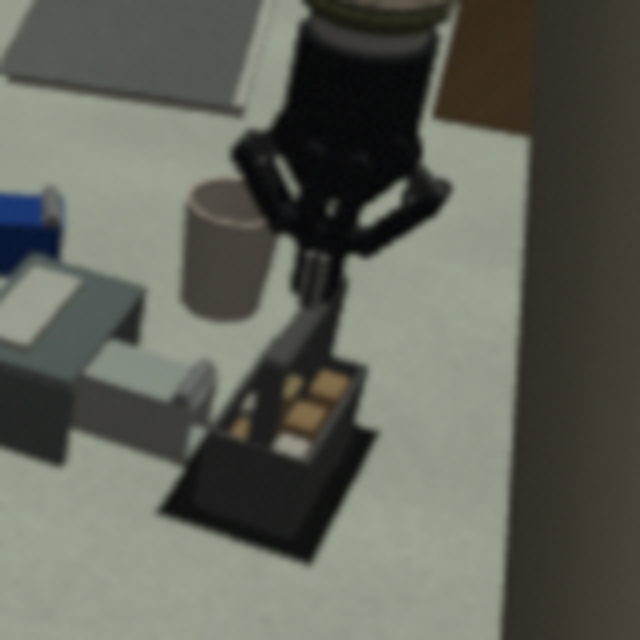

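View pics/crop2.png

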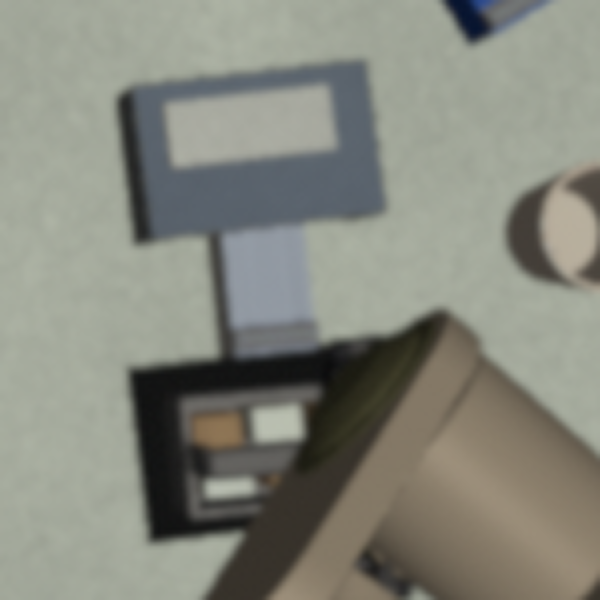

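Run:
```python
from h import *
for n in("side","top"):
    m=env.camera_model(n); f=240/np.tan(np.radians(m["fovy"])/2); K=np.array([[f,0,m["cx"]],[0,f,m["cy"]],[0,0,1]])
    pts=np.array([[.4325,-.236,.0967],[.4325,-.236,.1157],[.4325,-.236,.122],[.433,-.186,.122],[.433,-.286,.122],[.4325,-.236,.17]])
    print(n,cv2.projectPoints(pts,cv2.Rodrigues(m["R"])[0],m["t"],K,m["D"])[0][:,0].round(1).tolist())
p,W,K,m=cloud("side")
for r in range(170,222,4): print(r,[(c,*(W[r,c]*1000).round().astype(int).tolist()) for c in (432,436,440,444,448)])
```

```text
side [[435.6, 217.3], [437.0, 210.7], [437.5, 208.5], [428.9, 217.9], [445.1, 199.5], [441.2, 191.2]]
top [[417.0, 312.5], [419.1, 313.1], [419.8, 313.3], [395.4, 313.7], [443.9, 312.3], [425.5, 314.8]]
170 [(432, 459, -222, 222), (436, 448, -214, 230), (440, 441, -221, 229), (444, 433, -226, 229), (448, 422, -216, 237)]
174 [(432, 459, -226, 211), (436, 447, -217, 218), (440, 440, -225, 217), (444, 431, -224, 221), (448, 420, -215, 228)]
178 [(432, 462, -243, 192), (436, 446, -219, 208), (440, 439, -226, 207), (444, 427, -217, 215), (448, 419, -220, 217)]
182 [(432, 458, -236, 186), (436, 443, -218, 199), (440, 438, -231, 195), (444, 426, -219, 204), (448, 418, -223, 205)]
186 [(432, 454, -228, 180), (436, 443, -223, 186), (440, 440, -243, 178), (444, 425, -222, 193), (448, 422, -245, 183)]
190 [(432, 543, -518, 0), (436, 441, -222, 177), (440, 437, -240, 170), (444, 423, -224, 182), (448, 416, -230, 182)]
194 [(432, 532, -492, 2), (436, 439, -222, 167), (440, 431, -227, 167), (444, 422, -226, 171), (448, 493, -525, 0)]
198 [(432, 524, -473, 1), (436, 438, -225, 155), (440, 429, -227, 157), (444, 421, -230, 158), (448, 484, -502, 0)]
202 [(432, 447, -229, 138), (436, 436, -226, 144), (440, 428, -230, 145), (444, 422, -241, 142), (448, 476, -480, 0)]
206 [(432, 506, -431, 1), (436, 434, -224, 135), (440, 431, -247, 124), (444, 432, -287, 103), (448, 467, -457, 2)]
210 [(432, 442, -225, 120), (436, 433, -227, 122), (440, 429, -249, 112), (444, 432, -294, 87), (448, 459, -437, 1)]
214 [(432, 433, -204, 123), (436, 427, -216, 119), (440, 438, -288, 76), (444, 461, -410, 2), (448, 452, -420, 0)]
218 [(432, 427, -189, 122), (436, 446, -287, 61), (440, 436, -288, 65), (444, 453, -389, 2), (448, 444, -398, 1)]
```

step_arm(increments=[{"grip":-1,"x":0,"y":0,"z":-0.05,"twist":0},{"grip":-1,"x":0,"y":0,"z":-0.1,"twist":0},{"grip":-1,"x":0,"y":0,"z":-0.15,"twist":0},{"grip":-1,"x":0,"y":0,"z":-0.15,"twist":0},{"grip":-1,"x":0,"y":0,"z":-0.15,"twist":0}])

```text
clock: 5.15
ee_pos: [0.4326, -0.2361, 0.127]
tcp_rot: [3.141, -0.0, 0.071]
wrist_force: [-0.6, -0.4, -0.4]
opening: 0.0002
```

Run:
```python
from h import *
p,W,K,m=cloud("side"); cv2.imwrite("pics/crop3.png",cv2.resize(p[130:290,360:520,::-1],(640,640),interpolation=cv2.INTER_CUBIC))
```

```text
(no output)
```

View pics/crop3.png

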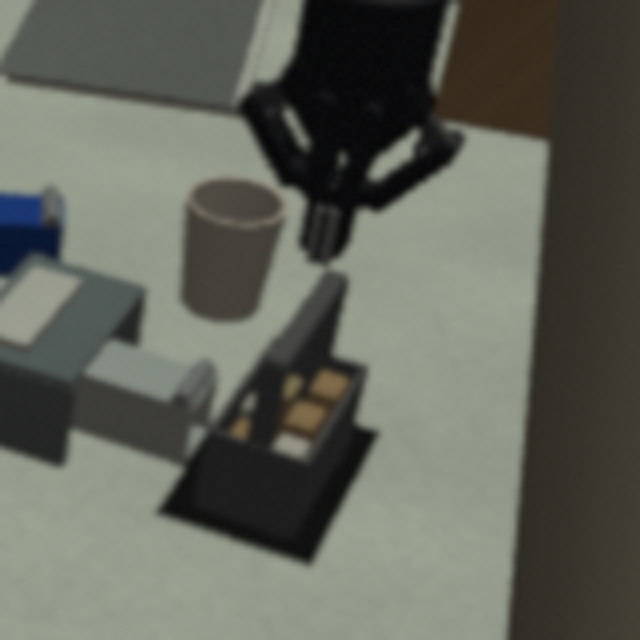

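Run:
```python
from h import *
print(env.sense())
p,W,K,m=cloud("side")
P=sl(W,(.4326,-.230),.035,.125,.25); print(len(P))
for z in np.arange(.125,.25,.005):
    k=P[(P[:,2]>=z)&(P[:,2]<z+.005)]
    if len(k): print(round(z,3),len(k),(k.min(0)*1000).round(),(k.max(0)*1000).round())
```

```text
{'clock': 5.2, 'joints': array([-7.37851512e-01,  3.13873174e-01,  1.69594427e+00,  3.95185249e-05,
        1.13195412e+00, -8.09033559e-01]), 'joint_velocities': array([-0.00029164,  0.00724089,  0.00466477,  0.00027786, -0.00145142,
        0.00045344]), 'tau': array([ 1.91110518e-02, -3.94886184e+01, -2.40076679e+01,  9.26661960e-05,
        6.43952502e-03, -2.08547522e-05]), 'ee_pos': array([ 0.43242756, -0.23595074,  0.12659712]), 'tcp_rot': array([-3.14143850e+00,  9.76003536e-05,  7.11652603e-02]), 'wrist_force': array([ 0.48927896,  0.33616222, -0.93081743]), 'wrist_torque': array([-0.05188374,  0.0968047 ,  0.01528869]), 'opening': 0.0002833137538058163}
660
0.16 6 [ 428. -234.  161.] [ 440. -225.  164.]
0.165 23 [ 423. -233.  165.] [ 447. -222.  170.]
0.17 21 [ 421. -244.  170.] [ 449. -223.  174.]
0.175 25 [ 421. -239.  175.] [ 447. -223.  180.]
0.18 25 [ 421. -235.  180.] [ 447. -224.  185.]
0.185 25 [ 421. -241.  185.] [ 447. -222.  190.]
0.19 26 [ 421. -241.  190.] [ 447. -221.  195.]
0.195 24 [ 421. -238.  195.] [ 447. -223.  199.]
0.2 27 [ 415. -239.  201.] [ 455. -219.  205.]
0.205 55 [ 403. -244.  205.] [ 464. -220.  210.]
0.21 69 [ 398. -252.  210.] [ 465. -217.  215.]
0.215 81 [ 399. -248.  215.] [ 466. -218.  220.]
0.22 45 [ 398. -248.  220.] [ 466. -219.  225.]
0.225 37 [ 399. -245.  225.] [ 466. -216.  230.]
0.23 33 [ 399. -244.  230.] [ 450. -214.  235.]
0.235 39 [ 412. -231.  235.] [ 457. -215.  240.]
0.24 48 [ 407. -234.  240.] [ 460. -216.  245.]
0.245 51 [ 404. -230.  245.] [ 463. -216.  250.]
```

step_arm(increments=[{"grip":1,"x":0,"y":0,"z":0,"twist":0},{"grip":1,"x":0,"y":0,"z":0,"twist":0},{"grip":1,"x":0,"y":0,"z":0,"twist":0},{"grip":1,"x":0,"y":0,"z":0,"twist":0},{"grip":1,"x":0,"y":0,"z":0,"twist":0},{"grip":1,"x":0,"y":0,"z":0,"twist":0},{"grip":1,"x":0,"y":0,"z":0.1,"twist":0},{"grip":1,"x":0,"y":0,"z":0.2,"twist":0},{"grip":1,"x":0,"y":0,"z":0.25,"twist":0},{"grip":1,"x":0,"y":0,"z":0.3,"twist":0},{"grip":1,"x":0,"y":0,"z":0.3,"twist":0}])

```text
clock: 6.35
ee_pos: [0.4322, -0.2358, 0.0659]
tcp_rot: [-3.14, 0.001, 0.071]
wrist_force: [0.2, -0.7, -0.1]
opening: 0.0854
```

Run:
```python
from h import *
p,W,K,m=cloud("side"); cv2.imwrite("pics/crop4.png",cv2.resize(p[130:290,360:520,::-1],(640,640),interpolation=cv2.INTER_CUBIC))
```

```text
(no output)
```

View pics/crop4.png

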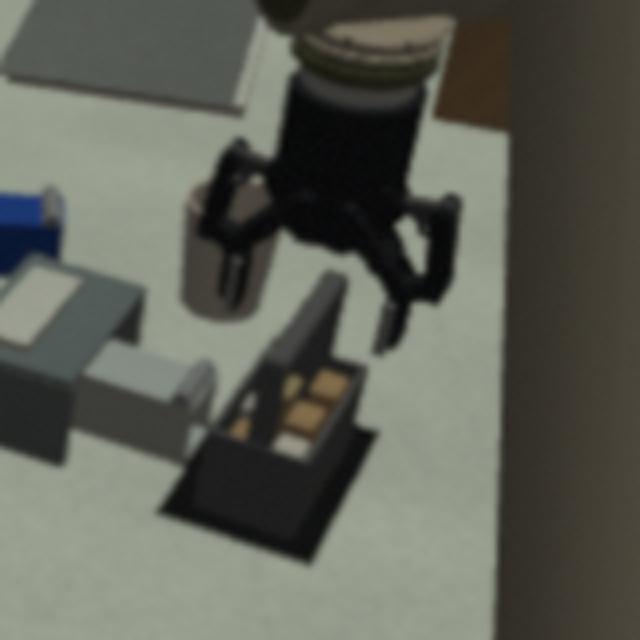

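step_arm(increments=[{"grip":-1,"x":0,"y":0,"z":0,"twist":0},{"grip":-1,"x":0,"y":0,"z":0,"twist":0},{"grip":-1,"x":0,"y":0,"z":0,"twist":0},{"grip":-1,"x":0,"y":0,"z":0,"twist":0},{"grip":-1,"x":0,"y":0,"z":0,"twist":0},{"grip":-1,"x":0,"y":0,"z":0,"twist":0},{"grip":-1,"x":0,"y":0,"z":0,"twist":0},{"grip":-1,"x":0,"y":0,"z":0,"twist":0},{"grip":-1,"x":0,"y":0,"z":0,"twist":0}])

```text
clock: 7.3
ee_pos: [0.4329, -0.2362, 0.067]
tcp_rot: [3.141, -0.001, 0.071]
wrist_force: [2.3, 2.2, 5.7]
opening: 0.0146
```

Run:
```python
from h import *
p,W,K,m=cloud("side"); cv2.imwrite("pics/crop5.png",cv2.resize(p[130:290,360:520,::-1],(640,640),interpolation=cv2.INTER_CUBIC))
c=cur();print(c);inc(c,(.36,-.01,c[2]+.05,3.9))
```

```text
[np.float64(0.43288122263051726), np.float64(-0.23618193808939314), np.float64(0.0670395224357272), np.float64(4.079427201919956)]
x -0.2830 y -1.1540 z -0.2500 twist 0.0010
```

View pics/crop5.png

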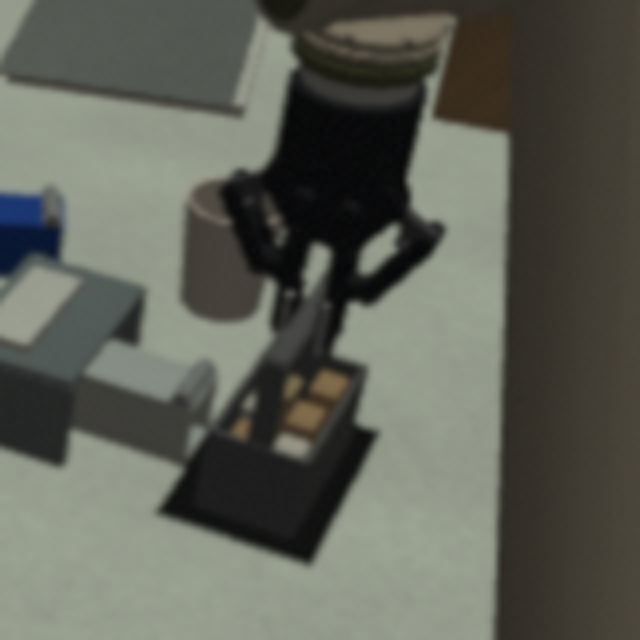

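step_arm(increments=[{"grip":-1,"x":0,"y":0,"z":-0.05,"twist":0},{"grip":-1,"x":0,"y":0,"z":-0.1,"twist":0},{"grip":-1,"x":0,"y":0,"z":-0.18,"twist":0},{"grip":-1,"x":0,"y":0,"z":-0.25,"twist":0},{"grip":-1,"x":0,"y":0,"z":-0.25,"twist":0}])

```text
clock: 7.85
ee_pos: [0.433, -0.2366, 0.1184]
tcp_rot: [3.139, -0.002, 0.071]
wrist_force: [0.0, -0.3, -4.7]
opening: 0.0146
```

Run:
```python
from h import *
p,W,K,m=cloud("side"); cv2.imwrite("pics/crop6.png",cv2.resize(p[130:290,360:520,::-1],(640,640),interpolation=cv2.INTER_CUBIC))
print(env.sense()["wrist_force"],env.sense()["wrist_torque"])
```

```text
[ 0.45582046  0.72932314 -6.57154679] [ 0.03886105 -0.02356933 -0.01682427]
```

View pics/crop6.png

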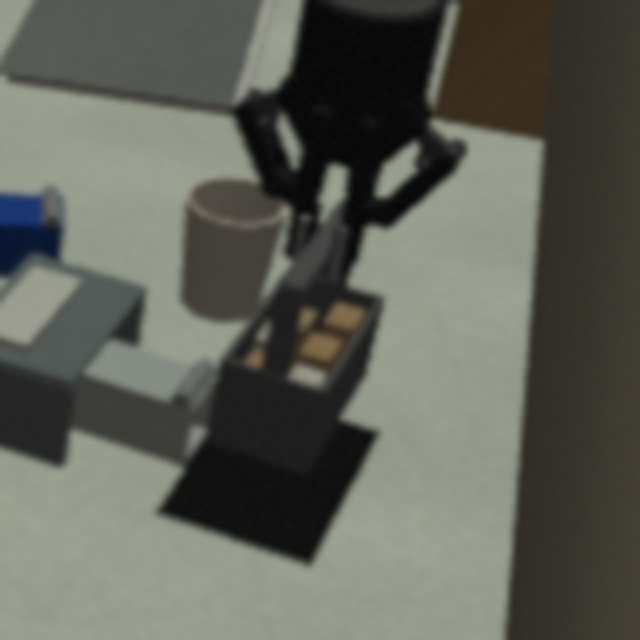

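step_arm(increments=[{"grip":-1,"x":-0.06,"y":-0.1,"z":0,"twist":0},{"grip":-1,"x":-0.12,"y":-0.25,"z":0,"twist":0},{"grip":-1,"x":-0.18,"y":-0.42,"z":0,"twist":0},{"grip":-1,"x":-0.24,"y":-0.6,"z":0,"twist":0},{"grip":-1,"x":-0.3,"y":-0.77,"z":0,"twist":0},{"grip":-1,"x":-0.3,"y":-0.88,"z":0,"twist":0},{"grip":-1,"x":-0.3,"y":-0.95,"z":0.05,"twist":0},{"grip":-1,"x":-0.3,"y":-0.95,"z":0.12,"twist":0},{"grip":-1,"x":-0.3,"y":-0.95,"z":0.19,"twist":0},{"grip":-1,"x":-0.3,"y":-0.95,"z":0.22,"twist":0},{"grip":-1,"x":-0.3,"y":-0.95,"z":0.245,"twist":0},{"grip":-1,"x":-0.3,"y":-0.95,"z":0.25,"twist":0}])

```text
clock: 9.1
ee_pos: [0.3593, -0.0507, 0.067]
tcp_rot: [-3.141, 0.0, 0.071]
wrist_force: [-5.4, 4.1, 15.1]
opening: 0.0141
```

step_arm(increments=[{"grip":-1,"x":0,"y":0,"z":0.005,"twist":0},{"grip":-1,"x":0,"y":0,"z":0.005,"twist":0}])

```text
clock: 9.3
ee_pos: [0.3594, -0.0507, 0.067]
tcp_rot: [-3.141, -0.0, 0.071]
wrist_force: [-6.7, 4.3, 17.0]
opening: 0.0145
```

Run:
```python
from h import *
p,W,K,m=cloud("side"); cv2.imwrite("pics/side7.png",p[:,:,::-1])
print(env.sense()["wrist_force"],cur())
```

```text
[-7.05146002  5.28210006 17.17120847] [np.float64(0.3593810577779711), np.float64(-0.050723841782211336), np.float64(0.06697712627677742), np.float64(4.077998020330269)]
```

View pics/side7.png

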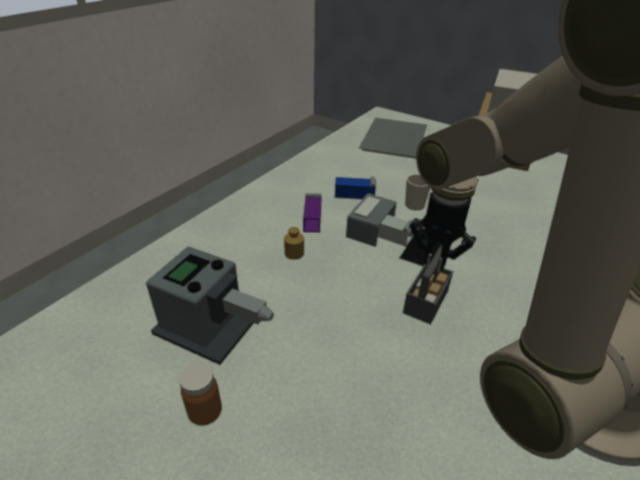

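step_arm(increments=[{"grip":1,"x":0,"y":0,"z":0,"twist":0},{"grip":1,"x":0,"y":0,"z":0,"twist":0},{"grip":1,"x":0,"y":0,"z":0,"twist":0},{"grip":1,"x":0,"y":0,"z":0,"twist":0},{"grip":1,"x":0,"y":0,"z":0,"twist":0},{"grip":1,"x":0,"y":0,"z":0,"twist":0},{"grip":1,"x":0,"y":0,"z":-0.1,"twist":0},{"grip":1,"x":0,"y":0,"z":-0.25,"twist":0},{"grip":1,"x":0,"y":0,"z":-0.5,"twist":0},{"grip":1,"x":0,"y":0,"z":-0.6,"twist":0.1},{"grip":1,"x":0,"y":0,"z":-0.6,"twist":0.2},{"grip":1,"x":0,"y":0,"z":-0.6,"twist":0.25}])

```text
clock: 10.55
ee_pos: [0.3594, -0.0509, 0.1863]
tcp_rot: [3.141, -0.002, -0.385]
wrist_force: [0.2, 0.2, -0.1]
opening: 0.0853
```

```bash
cat >> h.py <<'E'
def edges(W,c,yaw,x0,x1,z0,z1,r=.15,half=.045,step=.003):
    c=np.array(c);P=sl(W,c,r,z0,z1); a=np.radians(yaw); q=P[:,:2]-c; X=q@[np.cos(a),np.sin(a)]; Y=q@[-np.sin(a),np.cos(a)]
    lo=[];hi=[];xs=[]
    for b in np.arange(x0,x1,step):
        k=(X>=b)&(X<b+step)&(abs(Y)<half)
        if k.sum()>5: xs.append(b+step/2);lo.append(Y[k].min());hi.append(Y[k].max())
    l=np.polyfit(xs,lo,1);h=np.polyfit(xs,hi,1)
    print(len(xs),"yaw",yaw+np.degrees([l[0],h[0]]),"mid y@0,@mean",(l[1]+h[1])/2*1000,(np.polyval(l,np.mean(xs))+np.polyval(h,np.mean(xs)))/2*1000,"width",1000*(np.mean(hi)-np.mean(lo)))
def matfit(W,p):
    g=p.max(2); A=W; c=(.434,-.236)
    k=(g<40)&(np.hypot(A[...,0]-c[0],A[...,1]-c[1])<.12)&(abs(A[...,2])<.008)
    n,l,s,_=cv2.connectedComponentsWithStats(k.astype(np.uint8)); i=1+np.argmax(s[1:,4]); return rect(A[l==i])
E
python3 - <<'E'
from h import *
np.set_printoptions(suppress=True)
for n in("top","side"):
    p,W,K,m=cloud(n,f"pics/{n}8.png")
    print(n,"mat",matfit(W,p))
    P=sl(W,(.51,-.228),.06,.012,.062);P=P[P[:,0]<.545];print("tube all",rect(P))
    P=sl(W,(.495,-.229),.035,.048,.06);print("ridge",rect(P))
    edges(W,(.5439,-.2255),4.5,-.035,.004,.040,.050)
    print("tote rim",rect(sl(W,(.36,-.05),.085,.05,.066)),"bar",rect(sl(W,(.36,-.05),.085,.112,.126)))
print(cur(),env.sense()["clock"])
E
```

```text
top mat (array([ 434.1, -236.7]), array([ 93.2, 150. ]), 5.01, 2635, array([ 433.6, -236.2,    1.3]))
tube all (array([ 515.7, -228.9]), array([61.6, 47.7]), 4.16, 649, array([ 515.6, -225.2,   46.7]))
ridge (array([ 507.2, -228.6]), array([44.3, 45.2]), 4.79, 189, array([ 497.8, -229. ,   51.8]))
14 yaw [2.93481443 3.40241362] mid y@0,@mean -1.4061091280432487 -1.0807901632854944 width 45.27857054679146
tote rim (array([368.9, -52. ]), array([122.9,  50.4]), 87.35, 252, array([378.1, -18. ,  56.4])) bar (array([359.7, -51.8]), array([ 16.5, 118.4]), 3.4, 76, array([ 361.8, -101.6,  121.7]))
side mat (array([ 438.1, -236.3]), array([ 94.7, 152.2]), 3.11, 1013, array([ 445.5, -239.5,    1.4]))
tube all (array([ 516.5, -227.9]), array([59.2, 54.6]), 4.8, 518, array([ 513.1, -208.3,   43.8]))
ridge (array([ 507.8, -227.3]), array([37.1, 48.3]), 3.65, 79, array([ 495.9, -228.4,   52.3]))
14 yaw [0.21939425 3.83527423] mid y@0,@mean 0.42736429435434425 1.0315505174567154 width 44.517430695625166
tote rim (array([361.8, -50.1]), array([ 64.9, 123.6]), 3.77, 645, array([354.4, -42. ,  56.2])) bar (array([361.4, -48.7]), array([ 16.2, 120.1]), 4.1, 335, array([359.6, -39.3, 121.7]))
[np.float64(0.3591282095249006), np.float64(-0.0507834541109912), np.float64(0.18574133014315022), np.float64(-21.77614291243654)] 10.65
```

View pics/top8.png

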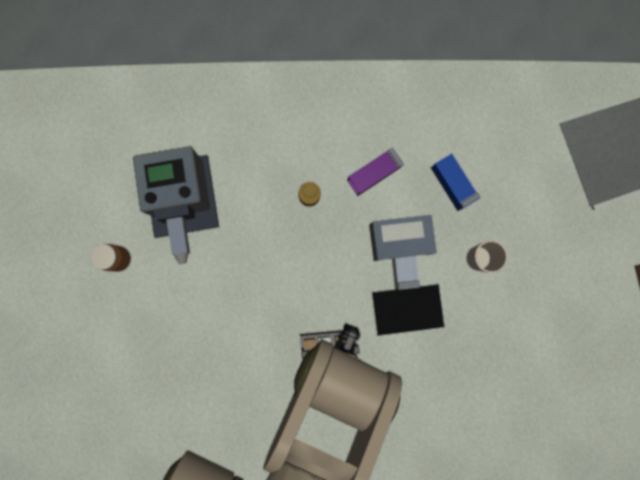

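Run:
```python
from h import *
inc(cur(),(.521,-.2283,.12,-86.2))
```

```text
x 1.0809 y 0.5240 z 0.3287 twist 0.3579
```

step_arm(increments=[{"grip":1,"x":0.95,"y":0.46,"z":0,"twist":0.358},{"grip":1,"x":0.95,"y":0.46,"z":0,"twist":0.358},{"grip":1,"x":0.95,"y":0.46,"z":0,"twist":0.358},{"grip":1,"x":0.95,"y":0.46,"z":0,"twist":0.358},{"grip":1,"x":0.95,"y":0.46,"z":0,"twist":0.358},{"grip":1,"x":0.95,"y":0.46,"z":0,"twist":0.358},{"grip":1,"x":0.95,"y":0.46,"z":0,"twist":0.358},{"grip":1,"x":0.95,"y":0.46,"z":0,"twist":0.358},{"grip":1,"x":0.95,"y":0.46,"z":0,"twist":0.358},{"grip":1,"x":0.95,"y":0.46,"z":0.2,"twist":0.358},{"grip":1,"x":0.95,"y":0.46,"z":0.33,"twist":0.358}])

```text
clock: 11.75
ee_pos: [0.5012, -0.2062, 0.1179]
tcp_rot: [3.141, 0.001, -1.498]
wrist_force: [1.2, -0.8, -0.9]
opening: 0.0854
```

Run:
```python
from h import *
c=cur();print(c);inc(c,(.521,-.2283,.05,-86.2))
```

```text
[np.float64(0.5011956377185703), np.float64(-0.20618111584411297), np.float64(0.11789284222963081), np.float64(-85.82447507098242)]
x 0.1175 y -0.0907 z 0.3395 twist 0.0021
```

step_arm(increments=[{"grip":1,"x":0.118,"y":-0.09,"z":0,"twist":0.002},{"grip":1,"x":0.118,"y":-0.09,"z":0.17,"twist":0.002},{"grip":1,"x":0.118,"y":-0.09,"z":0.34,"twist":0.002},{"grip":1,"x":0.118,"y":-0.09,"z":0.34,"twist":0.002}])

```text
clock: 12.15
ee_pos: [0.519, -0.2274, 0.0477]
tcp_rot: [3.135, 0.005, -1.506]
wrist_force: [0.4, -0.4, 0.6]
opening: 0.0856
```

Run:
```python
from h import *
p,W,K,m=cloud("side"); cv2.imwrite("pics/crop9.png",cv2.resize(p[130:290,320:480,::-1],(640,640),interpolation=cv2.INTER_CUBIC))
c=cur();print(c);inc(c,(.521,-.2283,-.026,-86.2))
P=sl(W,(.521,-.225),.075,.078,.25); 
for z in np.arange(.08,.2,.005):
    k=P[(P[:,2]>=z)&(P[:,2]<z+.005)]
    if len(k): print(round(z,3),len(k),(k.min(0)*1000).round(),(k.max(0)*1000).round())
```

```text
[np.float64(0.5203550319912214), np.float64(-0.2282601431846189), np.float64(0.05050994969871066), np.float64(-86.3009989285707)]
x 0.0004 y -0.0032 z 0.3825 twist -0.0006
0.09 3 [ 522. -271.   94.] [ 527. -181.   95.]
0.095 25 [ 506. -274.   95.] [ 533. -177.  100.]
0.1 23 [ 505. -276.  100.] [ 534. -172.  104.]
0.105 31 [ 506. -275.  105.] [ 529. -171.  110.]
0.11 28 [ 506. -273.  111.] [ 529. -170.  115.]
0.115 28 [ 506. -279.  115.] [ 528. -172.  120.]
0.12 30 [ 506. -278.  121.] [ 527. -170.  125.]
0.125 26 [ 506. -282.  125.] [ 528. -170.  130.]
0.13 14 [ 509. -283.  131.] [ 526. -171.  135.]
0.135 9 [ 506. -280.  137.] [ 525. -173.  140.]
0.14 25 [ 503. -292.  140.] [ 526. -155.  145.]
0.145 45 [ 501. -298.  145.] [ 529. -151.  150.]
0.15 47 [ 503. -290.  150.] [ 529. -152.  155.]
0.155 40 [ 503. -294.  155.] [ 527. -154.  160.]
0.16 39 [ 503. -298.  160.] [ 527. -155.  165.]
0.165 48 [ 502. -297.  165.] [ 529. -155.  170.]
0.17 33 [ 504. -246.  170.] [ 527. -155.  175.]
0.175 52 [ 502. -251.  175.] [ 540. -157.  180.]
0.18 52 [ 501. -247.  180.] [ 540. -155.  185.]
0.185 64 [ 501. -241.  185.] [ 541. -156.  190.]
0.19 55 [ 504. -238.  190.] [ 529. -158.  195.]
0.195 62 [ 504. -217.  195.] [ 531. -159.  200.]
```

View pics/crop9.png

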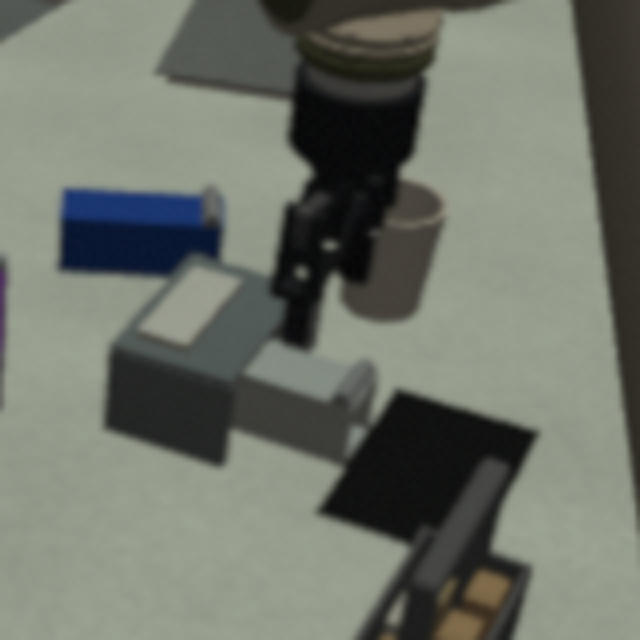

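step_arm(increments=[{"grip":1,"x":0,"y":0,"z":0.1,"twist":0},{"grip":1,"x":0,"y":0,"z":0.2,"twist":0},{"grip":1,"x":0,"y":0,"z":0.3,"twist":0},{"grip":1,"x":0,"y":0,"z":0.35,"twist":0},{"grip":1,"x":0,"y":0,"z":0.375,"twist":0},{"grip":1,"x":0,"y":0,"z":0.375,"twist":0}], grip_force=60)

```text
clock: 12.8
ee_pos: [0.5216, -0.2291, -0.0226]
tcp_rot: [-3.141, -0.001, -1.509]
wrist_force: [-0.9, -0.3, 1.2]
opening: 0.0854
```

step_arm(increments=[{"grip":-1,"x":0,"y":0,"z":0,"twist":0},{"grip":-1,"x":0,"y":0,"z":0,"twist":0},{"grip":-1,"x":0,"y":0,"z":0,"twist":0},{"grip":-1,"x":0,"y":0,"z":0,"twist":0},{"grip":-1,"x":0,"y":0,"z":0,"twist":0},{"grip":-1,"x":0,"y":0,"z":0,"twist":0},{"grip":-1,"x":0,"y":0,"z":0,"twist":0},{"grip":-1,"x":0,"y":0,"z":0,"twist":0}])

```text
clock: 13.6
ee_pos: [0.5217, -0.2292, -0.0224]
tcp_rot: [-3.14, -0.001, -1.51]
wrist_force: [-0.5, 0.1, 5.5]
opening: 0.0455
```

Run:
```python
from h import *
np.set_printoptions(suppress=True)
p,W,K,m=cloud("side"); cv2.imwrite("pics/crop10.png",cv2.resize(p[130:290,320:480,::-1],(640,640),interpolation=cv2.INTER_CUBIC))
s=env.sense();print(cur(),s["wrist_force"],s["wrist_torque"],s["opening"])
a=np.radians(5.65);c=cur()
inc(c,(c[0]-.085*np.cos(a),c[1]-.085*np.sin(a),c[2]+.003,c[3]))
```

```text
[np.float64(0.5217346585558122), np.float64(-0.2291481197760584), np.float64(-0.02239550376576855), np.float64(-86.49200599356294)] [-0.4830757   0.78754953  5.66718097] [0.15496581 0.11365062 0.12660359] 0.045172051542875555
x 0.0159 y 0.4247 z -0.0150 twist -0.0000
```

View pics/crop10.png

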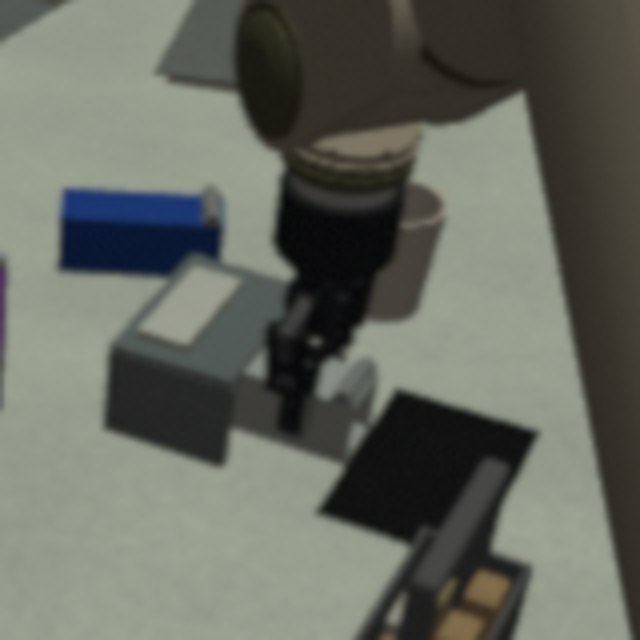

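step_arm(increments=[{"grip":-1,"x":0,"y":0,"z":-0.012,"twist":0},{"grip":-1,"x":0.004,"y":0.1,"z":-0.015,"twist":0},{"grip":-1,"x":0.008,"y":0.2,"z":-0.015,"twist":0},{"grip":-1,"x":0.011,"y":0.3,"z":-0.015,"twist":0},{"grip":-1,"x":0.015,"y":0.4,"z":-0.015,"twist":0},{"grip":-1,"x":0.015,"y":0.4,"z":-0.015,"twist":0},{"grip":-1,"x":0.015,"y":0.4,"z":-0.015,"twist":0}])

```text
clock: 14.35
ee_pos: [0.4417, -0.2369, -0.0202]
tcp_rot: [-3.141, -0.0, -1.51]
wrist_force: [0.3, -0.9, -2.6]
opening: 0.0455
```

Run:
```python
from h import *
np.set_printoptions(suppress=True)
p,W,K,m=cloud("side"); cv2.imwrite("pics/crop11.png",cv2.resize(p[130:290,320:480,::-1],(640,640),interpolation=cv2.INTER_CUBIC))
s=env.sense();print(cur(),s["wrist_force"],s["wrist_torque"],s["opening"])
```

```text
[np.float64(0.4420678509335109), np.float64(-0.2368953135448391), np.float64(-0.0201770578877149), np.float64(-86.50615870201975)] [-0.10287246  0.76499872 -2.49493143] [0.01276202 0.06563386 0.06742141] 0.0454688353830376
```

View pics/crop11.png

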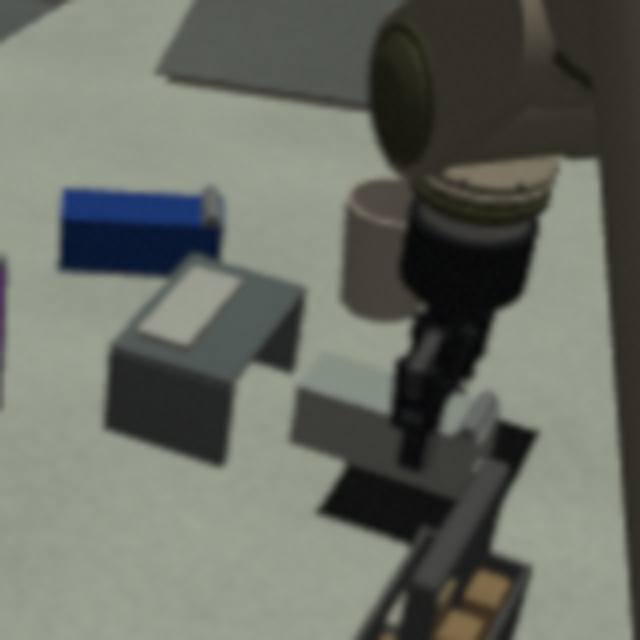

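step_arm(increments=[{"grip":-1,"x":0,"y":0,"z":-0.1,"twist":0},{"grip":-1,"x":0,"y":0,"z":-0.25,"twist":0},{"grip":-1,"x":0,"y":0,"z":-0.45,"twist":0},{"grip":-1,"x":0,"y":0,"z":-0.65,"twist":0},{"grip":-1,"x":-0.1,"y":0,"z":-0.75,"twist":0},{"grip":-1,"x":-0.3,"y":0,"z":-0.75,"twist":0},{"grip":-1,"x":-0.52,"y":0,"z":-0.75,"twist":0},{"grip":-1,"x":-0.75,"y":0,"z":-0.75,"twist":0},{"grip":-1,"x":-0.95,"y":0,"z":-0.75,"twist":0},{"grip":-1,"x":-0.95,"y":0,"z":-0.75,"twist":-0.02}])

```text
clock: 15.4
ee_pos: [0.4297, -0.043, 0.1299]
tcp_rot: [3.142, 0.001, -1.441]
wrist_force: [0.1, -1.3, -2.4]
opening: 0.0454
```

Run:
```python
from h import *
s=env.sense();c=cur();print(c,s["wrist_force"],s["opening"])
inc(c,(.442,.2374,.13,-82.1))
```

```text
[np.float64(0.42969795172445663), np.float64(-0.04300341132925652), np.float64(0.12989033095638802), np.float64(-82.56364711350533)] [ 0.09848288 -1.32559583 -2.43397353] 0.04538589204584818
x -1.3823 y -0.2424 z -0.0005 twist -0.0026
```

step_arm(increments=[{"grip":-1,"x":-0.25,"y":-0.04,"z":0,"twist":-0.004},{"grip":-1,"x":-0.48,"y":-0.08,"z":0,"twist":-0.004},{"grip":-1,"x":-0.7,"y":-0.12,"z":0,"twist":-0.004},{"grip":-1,"x":-0.85,"y":-0.15,"z":0,"twist":-0.004},{"grip":-1,"x":-0.95,"y":-0.167,"z":0,"twist":-0.004},{"grip":-1,"x":-0.95,"y":-0.167,"z":0,"twist":-0.004}])

```text
clock: 16.0
ee_pos: [0.4397, 0.148, 0.1297]
tcp_rot: [-3.141, 0.0, -1.431]
wrist_force: [-0.1, -1.2, -2.3]
opening: 0.045
```

Run:
```python
from h import *
s=env.sense();c=cur();print(c,s["wrist_force"],s["opening"])
inc(c,(.442,.2374,.0546,-82.1))
```

```text
[np.float64(0.43966709616885047), np.float64(0.148031265701548), np.float64(0.12970273033241078), np.float64(-81.96444229411853)] [-0.12900939 -1.17353247 -2.27360714] 0.04502447897923301
x -0.4408 y -0.0740 z 0.3755 twist 0.0008
```

step_arm(increments=[{"grip":-1,"x":-0.2,"y":-0.035,"z":0,"twist":0},{"grip":-1,"x":-0.37,"y":-0.07,"z":0,"twist":0},{"grip":-1,"x":-0.44,"y":-0.074,"z":0.1,"twist":0},{"grip":-1,"x":-0.44,"y":-0.074,"z":0.25,"twist":0},{"grip":-1,"x":-0.44,"y":-0.074,"z":0.35,"twist":0},{"grip":-1,"x":-0.44,"y":-0.074,"z":0.375,"twist":0},{"grip":-1,"x":-0.44,"y":-0.074,"z":0.375,"twist":0},{"grip":-1,"x":-0.44,"y":-0.074,"z":0.375,"twist":0}])

```text
clock: 16.8
ee_pos: [0.4432, 0.2347, 0.0558]
tcp_rot: [-3.14, 0.0, -1.435]
wrist_force: [0.4, 0.3, -1.6]
opening: 0.0454
```

Run:
```python
from h import *
np.set_printoptions(suppress=True,precision=4)
s=env.sense();c=cur();print(c,s["wrist_force"],s["opening"])
for n in("top","side"):
    p,W,K,m=cloud(n,f"pics/{n}12.png")
    print(n)
    print("tube top",rect(sl(W,(.49,.243),.06,.118,.132)))
    edges(W,(.5886,.2577),7.9,-.14,-.07,.118,.128,.2,.04)
    print("spigot");edges(W,(.5886,.2577),7.9,-.02,.045,.110,.122)
    P=sl(W,(.44,.24),.2,.118,.130); a=np.radians(7.9); q=P[:,:2]-[.5886,.2577]; X=q@[np.cos(a),np.sin(a)]; Y=q@[-np.sin(a),np.cos(a)];k=(abs(Y)<.03)&(X<-.05)
    print("tube X range",np.percentile(X[k],[0,1,50,99,100]),"z med",np.median(P[k&(X<-.068)&(X>-.11),2]))
    k=(abs(Y)<.012)&(X<-.066)&(X>-.125); 
    if k.sum()>20: print("z slope",np.polyfit(X[k],P[k,2],1))
    for t in("plain_end","shoulder"): print(t,[(r["p"],r["at"]) for r in env.landmark_of(n,t)])
    S=sl(W,(.602,.2605),.025,.1,.125); q=S[:,:2]-[.5886,.2577]; X=q@[np.cos(a),np.sin(a)];Y=q@[-np.sin(a),np.cos(a)];k=(abs(Y)<.012); print("spig z",np.polyfit(X[k],S[k,2],1))
    u=(250,190) if n=="side" else (120,150)
    cv2.imwrite(f"pics/c12{n}.png",cv2.resize(p[u[1]-10:u[1]+170,u[0]-80:u[0]+160,::-1],(800,600),interpolation=cv2.INTER_CUBIC))
```

```text
[np.float64(0.44315359789482084), np.float64(0.23474215827331288), np.float64(0.05578413486094991), np.float64(-82.19825703950195)] [ 0.4383  0.3076 -1.6001] 0.045377065246203614
top
tube top (array([500.8, 242.8]), array([49.9, 45.9]), 8.7, 357, array([510. , 242. , 124.6]))
12 yaw [ 8.2095 59.4791] mid y@0,@mean 32.93079017265736 -6.237566625081821 width 36.806390443532685
spigot
22 yaw [6.6198 8.8703] mid y@0,@mean -1.225739347565047 -1.260895648427924 width 31.28274388412927
tube X range [-0.1136 -0.1094 -0.08   -0.0644 -0.0638] z med 0.12447222744585838
z slope [0.0344 0.1276]
plain_end [(0.78, [0.7175, -0.1124, 0.0237]), (0.65, [0.7753, -0.318, 0.019]), (0.61, [0.5274, 0.2482, 0.1035])]
shoulder [(0.61, [0.6439, 0.2643, 0.0962])]
spig z [-0.0015  0.1163]
side
tube top (array([478.6, 240. ]), array([96.1, 49.3]), 10.24, 648, array([499.7, 243.5, 124.3]))
15 yaw [1.403  8.2457] mid y@0,@mean -5.760433589956025 -0.9023458563881241 width 44.95496924510715
spigot
22 yaw [9.2675 8.1762] mid y@0,@mean 0.12346595474162225 0.3099411330768458 width 32.080219482462134
tube X range [-0.1843 -0.1833 -0.1014 -0.0644 -0.0634] z med 0.12428718672498708
z slope [0.0033 0.1248]
plain_end [(0.89, [0.5217, 0.2475, 0.1028]), (0.62, [0.6989, -0.0105, -0.0006])]
shoulder [(0.56, [0.6395, 0.2659, 0.0994])]
spig z [0.0061 0.1164]
```

View pics/c12side.png

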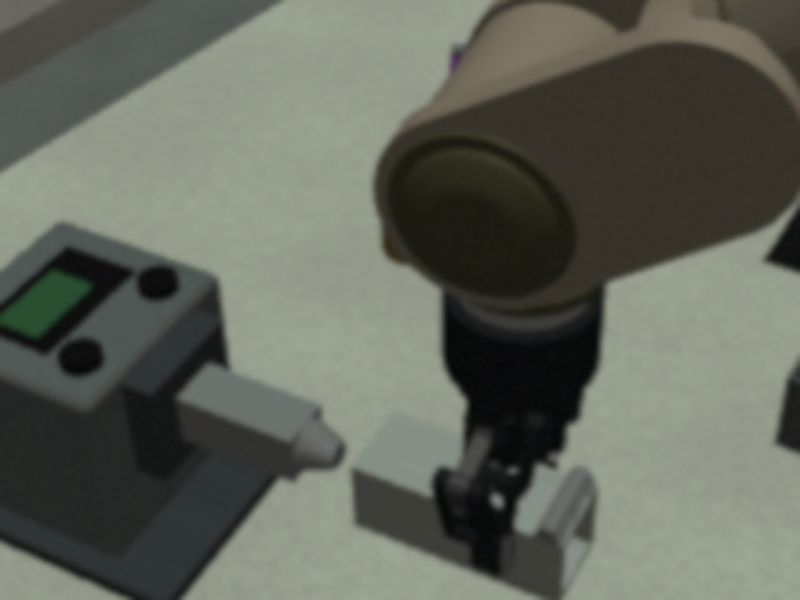

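View pics/c12top.png

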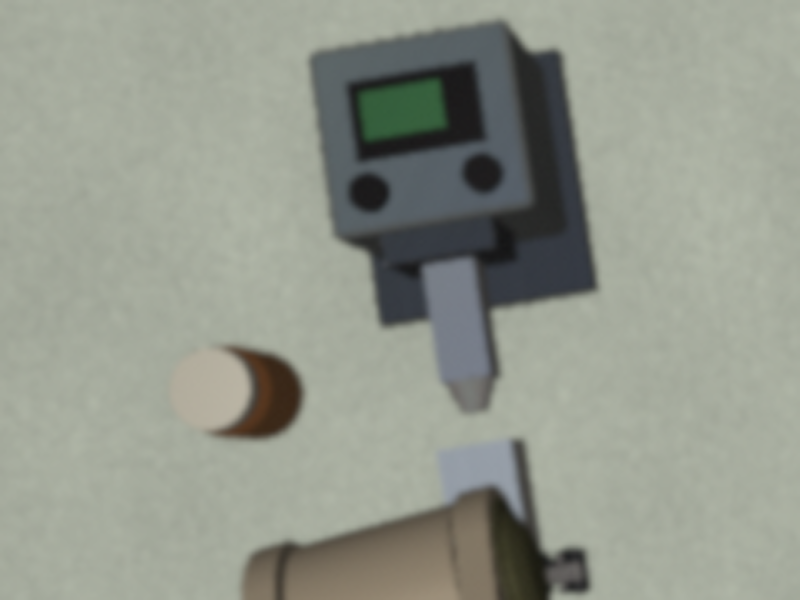

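Run:
```python
from h import *
np.set_printoptions(suppress=True,precision=4)
for n in("top","side"):
    p,W,K,m=cloud(n)
    print(n);edges(W,(.5886,.2577),7.9,-.098,-.067,.118,.130,.2,.035)
    edges(W,(.5886,.2577),7.9,-.02,.04,.112,.122)
    # edge pts via median trimmed: mean of Y
    for x0,x1,z0,z1 in((-.095,-.068,.12,.13),(-.02,.04,.113,.121)):
        P=sl(W,(.5886,.2577),.12,z0,z1);a=np.radians(7.9);q=P[:,:2]-[.5886,.2577];X=q@[np.cos(a),np.sin(a)];Y=q@[-np.sin(a),np.cos(a)];k=(abs(Y)<.032)&(X>x0)&(X<x1)
        print(k.sum(),Y[k].mean()*1e3,Y[k].std()*1e3*12**.5)
```

```text
top
11 yaw [ 9.2604 10.7591] mid y@0,@mean 0.5242185448518198 -2.4767451600911787 width 43.75065040772047
20 yaw [6.8329 8.2185] mid y@0,@mean -1.158650219256688 -1.223973534442051 width 30.736625219421335
267 -2.5023422572189413 46.72429545714244
440 -1.398326522249684 32.61095997261036
side
11 yaw [8.5664 8.3834] mid y@0,@mean -0.546829093359175 -1.36458423291657 width 46.54303487191944
20 yaw [10.364   8.6549] mid y@0,@mean -0.07991097297527054 0.20098394271023284 width 31.752235688115235
315 -0.21761510056716898 48.41448768585494
443 0.8500089418602123 34.03844962517578
```

step_arm(increments=[{"grip":-1,"x":-0.006,"y":0,"z":0.006,"twist":0},{"grip":-1,"x":-0.006,"y":-0.05,"z":0.006,"twist":0},{"grip":-1,"x":-0.006,"y":-0.1,"z":0.006,"twist":0},{"grip":-1,"x":-0.006,"y":-0.14,"z":0.006,"twist":0},{"grip":-1,"x":-0.006,"y":-0.18,"z":0.006,"twist":0},{"grip":-1,"x":-0.006,"y":-0.21,"z":0.006,"twist":0},{"grip":-1,"x":-0.006,"y":-0.24,"z":0.006,"twist":0},{"grip":-1,"x":-0.006,"y":-0.24,"z":0.006,"twist":0},{"grip":-1,"x":-0.006,"y":-0.24,"z":0.006,"twist":0}])

```text
clock: 18.1
ee_pos: [0.4896, 0.2425, 0.0534]
tcp_rot: [3.141, -0.0, -1.434]
wrist_force: [-1.7, -0.1, -1.8]
opening: 0.0455
```

```bash
cat >> h.py <<'E'
def lat(x1s,pic=None):
    x0,x1=x1s
    for n in("top","side"):
        p,W,K,m=cloud(n)
        if n=="side" and pic: cv2.imwrite(pic,cv2.resize(p[180:360,140:380,::-1],(800,600),interpolation=cv2.INTER_CUBIC))
        P=sl(W,(.5886,.2577),.15,.11,.132);a=np.radians(7.9);q=P[:,:2]-[.5886,.2577];X=q@[np.cos(a),np.sin(a)];Y=q@[-np.sin(a),np.cos(a)]
        for nm,A,B,z0,z1 in(("tube",x0,x1,.12,.13),("spig",x1+.008,.04,.112,.1195)):
            k=(abs(Y)<.032)&(X>A)&(X<B)&(P[:,2]>z0)&(P[:,2]<z1)
            if k.sum()>20: print(n,nm,k.sum(),"Ymean %.2f w %.1f z %.2f"%(Y[k].mean()*1e3,Y[k].std()*1e3*12**.5,np.median(P[k,2])*1e3), "mid %.2f"%(1e3*(np.percentile(Y[k],1)+np.percentile(Y[k],99))/2))
        k=(abs(Y)<.02)&(P[:,2]>.1205)&(X<.04); print(n,"end X",np.percentile(X[k],[98,100]))
    s=env.sense();print(cur(),s["wrist_force"],s["wrist_torque"],s["opening"],s["clock"])
E
python3 - <<'E'
from h import *
lat((-.05,-.02),"pics/c13.png")
E
```

```text
top tube 145 Ymean -2.83 w 50.2 z 122.39 mid -1.08
top spig 373 Ymean -1.37 w 33.0 z 116.10 mid -1.52
top end X [0.02851509 0.03995931]
side tube 320 Ymean 0.69 w 47.9 z 122.07 mid -0.34
side spig 392 Ymean 1.44 w 34.8 z 116.32 mid 0.23
side end X [-0.01791826 -0.01587688]
[np.float64(0.4894355461480824), np.float64(0.24247900833672664), np.float64(0.053504412208455684), np.float64(-82.17556643540321)] [-0.1550064  -0.50593405 -2.15149652] [ 0.01420105  0.02292054 -0.02134638] 0.045084966533141736 18.2
```

View pics/c13.png

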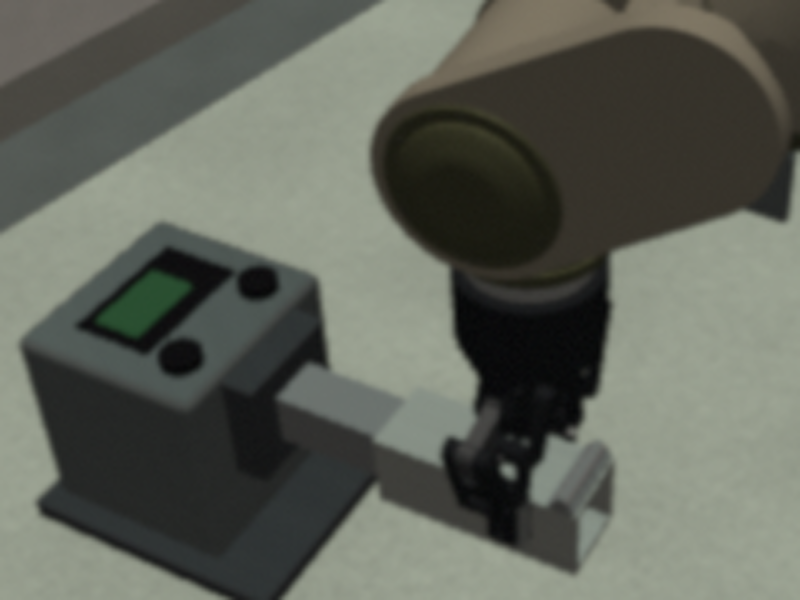

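step_arm(increments=[{"grip":-1,"x":0,"y":-0.04,"z":-0.004,"twist":0},{"grip":-1,"x":0,"y":-0.08,"z":-0.004,"twist":0},{"grip":-1,"x":0,"y":-0.12,"z":-0.004,"twist":0},{"grip":-1,"x":0,"y":-0.16,"z":-0.004,"twist":0},{"grip":-1,"x":0,"y":-0.2,"z":-0.004,"twist":0},{"grip":-1,"x":0,"y":-0.24,"z":-0.004,"twist":0},{"grip":-1,"x":0,"y":-0.24,"z":-0.004,"twist":0},{"grip":-1,"x":0,"y":-0.24,"z":-0.004,"twist":0}])

```text
clock: 19.0
ee_pos: [0.5372, 0.249, 0.0541]
tcp_rot: [3.141, -0.0, -1.434]
wrist_force: [-0.2, -0.1, -2.1]
opening: 0.0455
```

Run:
```python
from h import *
lat((-.01,.025),"pics/c14.png")
```

```text
top tube 28 Ymean -15.32 w 46.8 z 123.03 mid -2.15
top spig 52 Ymean -1.33 w 33.2 z 116.60 mid -1.27
top end X [0.02936409 0.029616  ]
side tube 259 Ymean 0.77 w 48.0 z 122.84 mid -0.04
side spig 27 Ymean 2.11 w 34.7 z 116.23 mid 0.50
side end X [0.03021645 0.03269405]
[np.float64(0.5369647785737635), np.float64(0.2490329474821497), np.float64(0.05425554578497507), np.float64(-82.1756767204268)] [-0.05282141  0.68536965 -2.02106071] [-0.01054754  0.04894949 -0.00326549] 0.045657993202821295 19.1
```

View pics/c14.png

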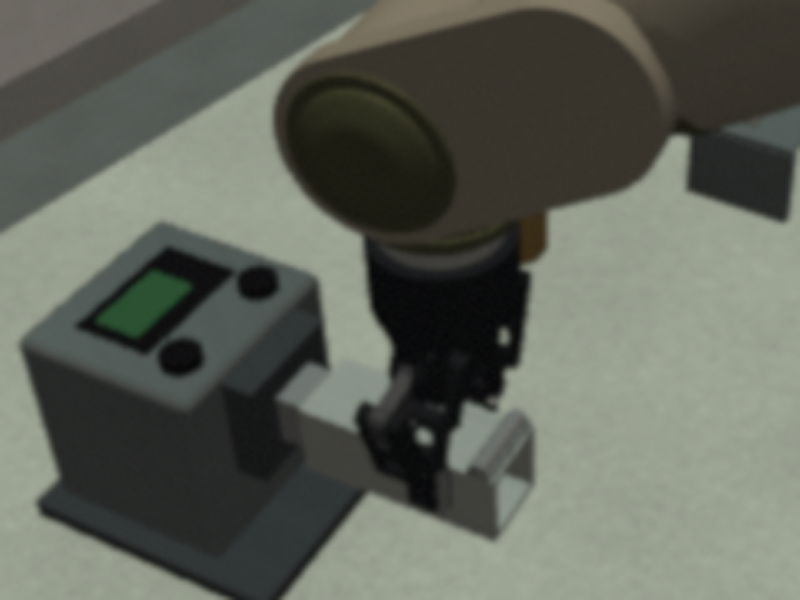

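step_arm(increments=[{"grip":-1,"x":0,"y":-0.03,"z":0,"twist":0},{"grip":-1,"x":0,"y":-0.06,"z":0,"twist":0},{"grip":-1,"x":0,"y":-0.075,"z":0,"twist":0},{"grip":-1,"x":0,"y":-0.08,"z":0,"twist":0},{"grip":-1,"x":0,"y":-0.08,"z":0,"twist":0}])

```text
clock: 19.6
ee_pos: [0.5532, 0.2512, 0.0542]
tcp_rot: [3.141, -0.0, -1.434]
wrist_force: [0.9, 0.7, -1.7]
opening: 0.0452
```

step_arm(increments=[{"grip":-1,"x":0,"y":-0.005,"z":0,"twist":0},{"grip":-1,"x":0,"y":-0.005,"z":0,"twist":0}])

```text
clock: 19.8
ee_pos: [0.5541, 0.2514, 0.0543]
tcp_rot: [3.142, 0.0, -1.434]
wrist_force: [-0.4, 0.5, -2.4]
opening: 0.0452
```

step_arm(increments=[{"grip":-1,"x":0,"y":-0.005,"z":0,"twist":0},{"grip":-1,"x":0,"y":-0.005,"z":0,"twist":0}])

```text
clock: 20.0
ee_pos: [0.5552, 0.2515, 0.0543]
tcp_rot: [-3.142, -0.0, -1.434]
wrist_force: [-0.4, 0.7, -3.2]
opening: 0.0453
```

step_arm(increments=[{"grip":-1,"x":0,"y":-0.005,"z":0,"twist":0},{"grip":-1,"x":0,"y":-0.005,"z":0,"twist":0}])

```text
clock: 20.2
ee_pos: [0.5562, 0.2516, 0.0543]
tcp_rot: [-3.142, -0.0, -1.434]
wrist_force: [-0.1, -0.2, -2.2]
opening: 0.0455
```

step_arm(increments=[{"grip":-1,"x":0,"y":-0.005,"z":0,"twist":0},{"grip":-1,"x":0,"y":-0.005,"z":0,"twist":0}])

```text
clock: 20.4
ee_pos: [0.5569, 0.2518, 0.0542]
tcp_rot: [3.141, 0.0, -1.434]
wrist_force: [-1.5, 0.4, -2.3]
opening: 0.0449
```

step_arm(increments=[{"grip":-1,"x":0,"y":-0.005,"z":0,"twist":0},{"grip":-1,"x":0,"y":-0.005,"z":0,"twist":0}])

```text
clock: 20.6
ee_pos: [0.5568, 0.2518, 0.0541]
tcp_rot: [3.138, -0.0, -1.434]
wrist_force: [-8.1, -1.6, 1.8]
opening: 0.0455
```

step_arm(increments=[{"grip":-1,"x":0,"y":-0.003,"z":0.004,"twist":0},{"grip":-1,"x":0,"y":-0.003,"z":0.008,"twist":0},{"grip":-1,"x":0,"y":-0.003,"z":0.011,"twist":0},{"grip":-1,"x":0,"y":-0.003,"z":0.011,"twist":0}])

```text
clock: 21.0
ee_pos: [0.5567, 0.2519, 0.052]
tcp_rot: [3.137, -0.0, -1.434]
wrist_force: [-12.0, -2.2, 4.2]
opening: 0.0454
```

Run:
```python
from h import *
lat((.0,.045),"pics/c15.png")
```

```text
top end X [-0.06584839 -0.06584839]
side tube 172 Ymean 0.96 w 48.0 z 120.93 mid -0.34
side end X [0.03789383 0.03997495]
[np.float64(0.556714540932738), np.float64(0.2518643737155352), np.float64(0.05196773503648165), np.float64(-82.18304038279591)] [-11.49965983  -2.00997601   2.90585477] [-0.34278884  1.53475704 -0.28675421] 0.045383816769657845 21.1
```

View pics/c15.png

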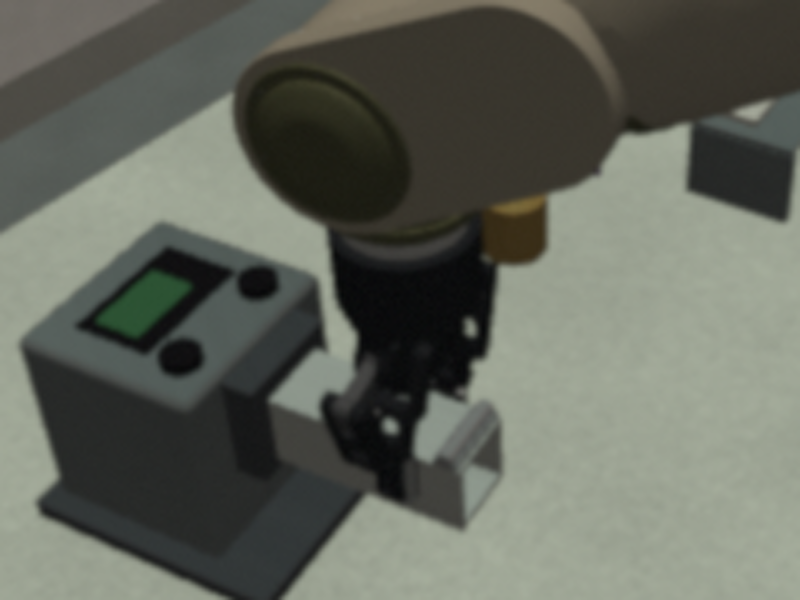

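step_arm(increments=[{"grip":1,"x":0,"y":0,"z":0,"twist":0},{"grip":1,"x":0,"y":0,"z":0,"twist":0},{"grip":1,"x":0,"y":0,"z":0,"twist":0},{"grip":1,"x":0,"y":0,"z":0,"twist":0},{"grip":1,"x":0,"y":0,"z":0,"twist":0},{"grip":1,"x":0,"y":0,"z":0,"twist":0},{"grip":1,"x":0,"y":0,"z":-0.1,"twist":0},{"grip":1,"x":0,"y":0,"z":-0.25,"twist":0},{"grip":1,"x":0,"y":0,"z":-0.45,"twist":0},{"grip":1,"x":0,"y":0.2,"z":-0.5,"twist":0},{"grip":1,"x":0,"y":0.4,"z":-0.5,"twist":0},{"grip":1,"x":0,"y":0.6,"z":-0.5,"twist":0}])

```text
clock: 22.3
ee_pos: [0.4384, 0.2354, 0.1523]
tcp_rot: [-3.141, 0.0, -1.435]
wrist_force: [-0.8, 0.8, 0.7]
opening: 0.0852
```

Run:
```python
from h import *
np.set_printoptions(suppress=True,precision=4)
print(cur())
a=np.radians(7.9)
for n in("side","top"):
    p,W,K,m=cloud(n,f"pics/{n}16.png")
    if n=="side": cv2.imwrite("pics/c16.png",cv2.resize(p[180:360,140:380,::-1],(800,600),interpolation=cv2.INTER_CUBIC))
    P=sl(W,(.5886,.2577),.16,.10,.15);q=P[:,:2]-[.5886,.2577];X=q@[np.cos(a),np.sin(a)];Y=q@[-np.sin(a),np.cos(a)]
    k=(abs(Y)<.018)
    for b in np.arange(-.08,.075,.005):
        j=k&(X>=b)&(X<b+.005)
        if j.sum()>3: print(n,round(b,3),j.sum(),np.median(P[j,2]).round(4),end="; ")
    k=(abs(Y)<.015)&(P[:,2]<.125); print("\nminX tube top (ridge end)",np.sort(X[(abs(Y)<.015)])[[3,10]],"slope",np.polyfit(X[k&(X<.03)&(X>-.035)],P[k&(X<.03)&(X>-.035),2],1))
    print([(r["p"],r["at"]) for t in("support_tube","plain_end") for r in env.landmark_of(n,t)])
```

```text
[np.float64(0.43842368694463746), np.float64(0.23538424688635956), np.float64(0.15231841905146185), np.float64(-82.19083983695256)]
side -0.07 60 0.1203; side -0.065 66 0.1276; side -0.06 32 0.1292; side -0.055 15 0.1236; side -0.05 40 0.1205; side -0.045 39 0.1202; side -0.04 41 0.1204; side -0.035 36 0.1202; side -0.03 43 0.1205; side -0.025 40 0.1205; side -0.02 41 0.1202; side -0.015 36 0.1204; side -0.01 45 0.1205; side -0.005 43 0.1204; side 0.0 35 0.1204; side 0.005 42 0.1201; side 0.01 38 0.1203; side 0.015 41 0.1203; side 0.02 37 0.1204; side 0.025 35 0.1206; side 0.03 33 0.1203; side 0.035 40 0.1203; side 0.04 35 0.1205; side 0.045 38 0.1203; side 0.05 112 0.128; side 0.055 40 0.1355; side 0.06 32 0.1352; side 0.065 35 0.1356; side 0.07 61 0.1366; 
minX tube top (ridge end) [-0.0685 -0.0676] slope [0.0012 0.1203]
[(0.82, [0.5778, 0.2567, 0.0737]), (0.4, [0.7479, -0.1649, 0.0057]), (0.67, [0.6355, 0.2628, 0.0956]), (0.56, [0.7126, -0.1124, 0.0209]), (0.32, [0.6987, -0.0145, -0.0008])]
top -0.07 38 0.1221; top -0.065 46 0.1282; top -0.06 42 0.1283; top -0.055 40 0.1217; top -0.05 42 0.1208; top -0.045 45 0.1209; top -0.04 43 0.1206; top -0.035 42 0.1207; top -0.03 43 0.1201; top -0.025 41 0.121; top -0.02 46 0.1203; top -0.015 44 0.1201; top -0.01 41 0.1203; top -0.005 46 0.1208; top 0.0 41 0.1203; top 0.005 43 0.1207; top 0.01 38 0.121; top 0.015 45 0.1198; top 0.02 41 0.1209; top 0.025 43 0.1207; top 0.03 42 0.1205; top 0.035 41 0.121; top 0.04 44 0.1205; top 0.045 57 0.1212; top 0.05 50 0.1349; top 0.055 44 0.1358; top 0.06 42 0.1354; top 0.065 44 0.136; top 0.07 49 0.1387; 
minX tube top (ridge end) [-0.0687 -0.0679] slope [0.0061 0.1205]
[(0.93, [0.7489, -0.1695, 0.0009]), (0.87, [0.7226, -0.3477, 0.002]), (0.19, [0.36, -0.0498, -0.0038]), (0.91, [0.6451, 0.2634, 0.098]), (0.75, [0.7742, -0.318, 0.0205]), (0.68, [0.7181, -0.1128, 0.0243])]
```

View pics/c16.png

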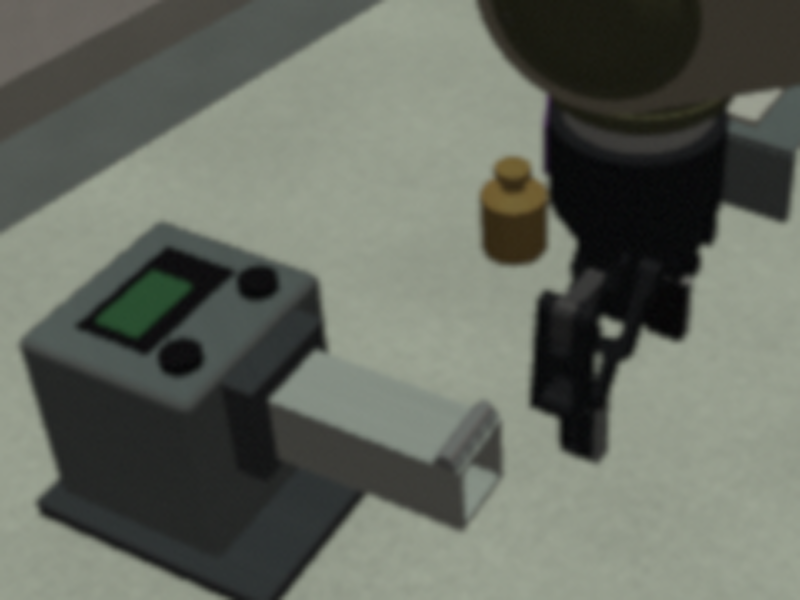

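Run:
```python
from h import *
np.set_printoptions(suppress=True)
c=cur();inc(c,(.3594,-.0507,.152,4.08))
p,W,K,m=cloud("top");print("tote rim",rect(sl(W,(.36,-.05),.085,.05,.066)),"bar",rect(sl(W,(.36,-.05),.085,.112,.126)))
```

```text
x 1.3636 y 0.5978 z 0.0018 twist -0.4793
tote rim (array([359.3, -52.2]), array([ 65.3, 120.9]), 3.99, 612, array([368.2, -42.6,  57.6])) bar (array([359.3, -51.9]), array([ 16.9, 118.3]), 3.97, 481, array([360. , -51.1, 121.6]))
```

step_arm(increments=[{"grip":1,"x":0.9,"y":0.4,"z":0,"twist":-0.479},{"grip":1,"x":0.9,"y":0.4,"z":0,"twist":-0.479},{"grip":1,"x":0.9,"y":0.4,"z":0,"twist":-0.479},{"grip":1,"x":0.9,"y":0.4,"z":0,"twist":-0.479},{"grip":1,"x":0.9,"y":0.4,"z":0,"twist":-0.479},{"grip":1,"x":0.9,"y":0.4,"z":0,"twist":-0.479},{"grip":1,"x":0.9,"y":0.4,"z":0,"twist":-0.479},{"grip":1,"x":0.9,"y":0.4,"z":0,"twist":-0.479},{"grip":1,"x":0.9,"y":0.4,"z":0,"twist":-0.479},{"grip":1,"x":0.9,"y":0.4,"z":0,"twist":-0.479},{"grip":1,"x":0.9,"y":0.4,"z":0,"twist":-0.479},{"grip":1,"x":0.9,"y":0.4,"z":0,"twist":-0.479}])

```text
clock: 23.85
ee_pos: [0.3857, 0.0461, 0.1521]
tcp_rot: [3.142, -0.0, 0.071]
wrist_force: [0.1, -0.1, -1.0]
opening: 0.0854
```

Run:
```python
from h import *
c=cur();print(c);inc(c,(.3594,-.0507,.067,4.08))
```

```text
[np.float64(0.38571165903684335), np.float64(0.04614156055822286), np.float64(0.15209560694470217), np.float64(4.059884965581009)]
x -0.1655 y 0.4737 z 0.4255 twist -0.0001
```

step_arm(increments=[{"grip":1,"x":-0.165,"y":0.474,"z":0,"twist":0},{"grip":1,"x":-0.165,"y":0.474,"z":0,"twist":0},{"grip":1,"x":-0.165,"y":0.474,"z":0,"twist":0},{"grip":1,"x":-0.165,"y":0.474,"z":0.15,"twist":0},{"grip":1,"x":-0.165,"y":0.474,"z":0.3,"twist":0},{"grip":1,"x":-0.165,"y":0.474,"z":0.4,"twist":0},{"grip":1,"x":-0.165,"y":0.474,"z":0.42,"twist":0},{"grip":1,"x":-0.165,"y":0.474,"z":0.42,"twist":0}], grip_force=80)

```text
clock: 24.65
ee_pos: [0.359, -0.0504, 0.0682]
tcp_rot: [-3.141, 0.001, 0.069]
wrist_force: [0.1, -0.1, 0.5]
opening: 0.0853
```

step_arm(increments=[{"grip":-1,"x":0,"y":0,"z":0,"twist":0},{"grip":-1,"x":0,"y":0,"z":0,"twist":0},{"grip":-1,"x":0,"y":0,"z":0,"twist":0},{"grip":-1,"x":0,"y":0,"z":0,"twist":0},{"grip":-1,"x":0,"y":0,"z":0,"twist":0},{"grip":-1,"x":0,"y":0,"z":0,"twist":0},{"grip":-1,"x":0,"y":0,"z":0,"twist":0},{"grip":-1,"x":0,"y":0,"z":0,"twist":0},{"grip":-1,"x":0,"y":0,"z":0,"twist":0}])

```text
clock: 25.55
ee_pos: [0.3593, -0.0506, 0.0685]
tcp_rot: [3.141, -0.001, 0.07]
wrist_force: [2.2, 2.4, 6.7]
opening: 0.0146
```

Run:
```python
from h import *
c=cur();print(c,env.sense()["wrist_force"])
# tote yaw = tool yaw -> 5.65; tote/tool offset: top cam tote (359.3,-52.0) at tool (.3594,-.0507)
inc(c,(.4333,-.2358,c[2]+.05,5.65))
```

```text
[np.float64(0.35930497024298885), np.float64(-0.05055544180415073), np.float64(0.06850919450008927), np.float64(4.0229862678146295)] [2.20991558 2.38840979 6.72878398]
x 0.3041 y 0.9499 z -0.2500 twist -0.0090
```

step_arm(increments=[{"grip":-1,"x":0,"y":0,"z":-0.08,"twist":0},{"grip":-1,"x":0,"y":0,"z":-0.18,"twist":0},{"grip":-1,"x":0.05,"y":0.1,"z":-0.25,"twist":-0.0085},{"grip":-1,"x":0.12,"y":0.27,"z":-0.25,"twist":-0.0085},{"grip":-1,"x":0.18,"y":0.45,"z":-0.25,"twist":-0.0085},{"grip":-1,"x":0.24,"y":0.63,"z":-0.25,"twist":-0.0085},{"grip":-1,"x":0.28,"y":0.8,"z":-0.25,"twist":-0.0085},{"grip":-1,"x":0.306,"y":0.9,"z":-0.25,"twist":-0.0085},{"grip":-1,"x":0.306,"y":0.949,"z":-0.25,"twist":-0.0085},{"grip":-1,"x":0.306,"y":0.949,"z":-0.25,"twist":-0.0085},{"grip":-1,"x":0.306,"y":0.949,"z":-0.25,"twist":-0.0085}])

```text
clock: 26.65
ee_pos: [0.4325, -0.2343, 0.1176]
tcp_rot: [-3.14, 0.001, 0.097]
wrist_force: [-0.2, 0.3, -5.9]
opening: 0.0142
```

Run:
```python
from h import *
c=cur();print(c,env.sense()["wrist_force"])
inc(c,(.4337,-.2355,.0695,5.5))
p,W,K,m=cloud("side"); cv2.imwrite("pics/crop17.png",cv2.resize(p[130:290,360:520,::-1],(640,640),interpolation=cv2.INTER_CUBIC))
```

```text
[np.float64(0.43253472519413616), np.float64(-0.23432871709978817), np.float64(0.1176296797537907), np.float64(5.5828132945077735)] [-0.20923802  0.29229463 -5.94874828]
x 0.0052 y 0.0064 z 0.2406 twist 0.0005
```

View pics/crop17.png

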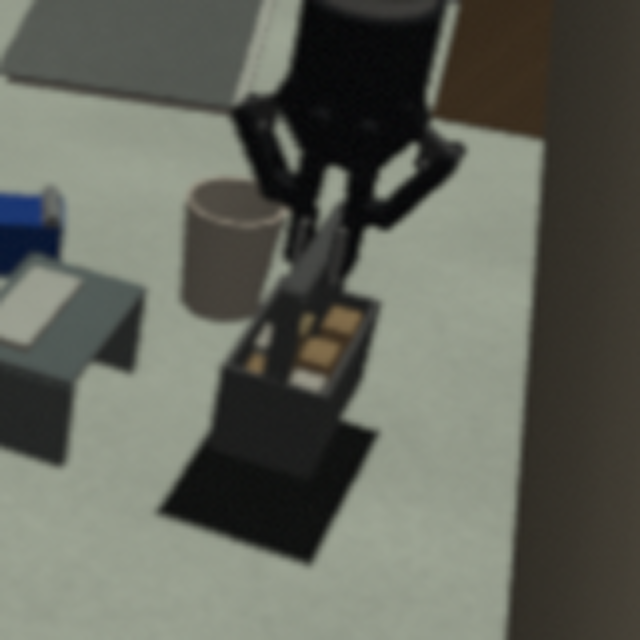

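step_arm(increments=[{"grip":-1,"x":0.005,"y":0.006,"z":0.06,"twist":0},{"grip":-1,"x":0.005,"y":0.006,"z":0.13,"twist":0},{"grip":-1,"x":0.005,"y":0.006,"z":0.19,"twist":0},{"grip":-1,"x":0.005,"y":0.006,"z":0.225,"twist":0},{"grip":-1,"x":0.005,"y":0.006,"z":0.24,"twist":0},{"grip":-1,"x":0.005,"y":0.006,"z":0.243,"twist":0},{"grip":-1,"x":0.005,"y":0.006,"z":0.243,"twist":0}])

```text
clock: 27.4
ee_pos: [0.4345, -0.2367, 0.0698]
tcp_rot: [3.141, -0.0, 0.097]
wrist_force: [-0.6, 0.3, -5.4]
opening: 0.0143
```

Run:
```python
from h import *
np.set_printoptions(suppress=True)
c=cur();print(c,env.sense()["wrist_force"])
p,W,K,m=cloud("side");print("bar",rect(sl(W,(.433,-.235),.09,.112,.126)),rect(sl(W,(.433,-.235),.09,.05,.064)))
```

```text
[np.float64(0.43449793567440304), np.float64(-0.23674037788938607), np.float64(0.06979738568168334), np.float64(5.56998600186306)] [-0.58573485  0.30921744 -5.40139185]
bar (array([ 435.9, -229.3]), array([108.5,  38.6]), 82.52, 218, array([ 434.1, -223.3,  122.5])) (array([ 436.9, -235.3]), array([ 65.3, 126.3]), 5.8, 499, array([ 428.7, -224.3,   56.5]))
```

step_arm(increments=[{"grip":-1,"x":-0.004,"y":-0.006,"z":0,"twist":0},{"grip":-1,"x":-0.004,"y":-0.006,"z":0.004,"twist":0},{"grip":-1,"x":-0.004,"y":-0.006,"z":0.006,"twist":0},{"grip":-1,"x":-0.004,"y":-0.006,"z":0.006,"twist":0}])

```text
clock: 27.85
ee_pos: [0.4336, -0.2355, 0.0686]
tcp_rot: [3.141, -0.0, 0.097]
wrist_force: [-0.9, 0.8, -2.4]
opening: 0.0141
```

Touching down. Release and rise clear.

step_arm(increments=[{"grip":-1,"x":0,"y":0,"z":0.003,"twist":0},{"grip":1,"x":0,"y":0,"z":0.003,"twist":0},{"grip":1,"x":0,"y":0,"z":0.003,"twist":0},{"grip":1,"x":0,"y":0,"z":0.003,"twist":0},{"grip":1,"x":0,"y":0,"z":0.003,"twist":0},{"grip":1,"x":0,"y":0,"z":0.003,"twist":0},{"grip":1,"x":0,"y":0,"z":0.003,"twist":0},{"grip":1,"x":0,"y":0,"z":-0.1,"twist":0},{"grip":1,"x":0,"y":0,"z":-0.3,"twist":0},{"grip":1,"x":0,"y":0,"z":-0.55,"twist":0},{"grip":1,"x":-0.2,"y":-0.2,"z":-0.65,"twist":0},{"grip":1,"x":-0.45,"y":-0.45,"z":-0.7,"twist":0}])

```text
clock: 29.05
ee_pos: [0.3587, -0.1742, 0.2048]
tcp_rot: [3.139, -0.002, 0.097]
wrist_force: [0.7, -0.3, 0.8]
opening: 0.0854
```

step_arm(increments=[{"grip":1,"x":-0.1,"y":-0.25,"z":0,"twist":0},{"grip":1,"x":-0.1,"y":-0.5,"z":0,"twist":0},{"grip":1,"x":-0.1,"y":-0.5,"z":0,"twist":0},{"grip":1,"x":-0.1,"y":-0.5,"z":0,"twist":0}])

```text
clock: 29.45
ee_pos: [0.3294, -0.0761, 0.2035]
tcp_rot: [3.141, -0.001, 0.099]
wrist_force: [1.1, 0.3, 0.2]
opening: 0.0854
```

Run:
```python
from h import *
np.set_printoptions(suppress=True,precision=4)
a=np.radians(7.9)
for n in("top","side"):
    p,W,K,m=cloud(n,f"pics/{n}18.png")
    print(n,"bar",rect(sl(W,(.433,-.235),.09,.112,.126)),"\nrim",rect(sl(W,(.433,-.235),.082,.05,.064)),"\nriser",rect(sl(W,(.60,-.22),.085,.063,.085)))
    g=p.max(2);k=(g<40)&(np.hypot(W[...,0]-.434,W[...,1]+.236)<.12)&(abs(W[...,2])<.006);print("mat",rect(W[k]))
    P=sl(W,(.5886,.2577),.16,.10,.15);q=P[:,:2]-[.5886,.2577];X=q@[np.cos(a),np.sin(a)];Y=q@[-np.sin(a),np.cos(a)]
    print("tube end",np.sort(X[(abs(Y)<.015)])[[3,10]])
    for t in("jar","beaker","weight","mat","tote"): print(t,[(r["p"],r["at"]) for r in env.landmark_of(n,t)][:2])
print(env.sense()["clock"])
```

```text
top bar (array([ 433.8, -236.9]), array([ 16.8, 118. ]), 5.57, 450, array([ 434.1, -236.1,  121.8])) 
rim (array([ 433.8, -236.7]), array([ 65.1, 120.4]), 5.3, 639, array([ 440.1, -227.9,   57.2])) 
riser (array([ 592.9, -221. ]), array([ 85.1, 130. ]), 5.74, 2307, array([ 592.3, -219.3,   69.5]))
mat (array([ 433.9, -236.3]), array([ 93. , 147.7]), 5.22, 766, array([ 463.4, -204.1,    1.3]))
tube end [-0.0688 -0.0679]
jar [(0.63, [0.5605, 0.4219, -0.0022])]
beaker [(0.87, [0.5487, -0.4033, 0.0006])]
weight [(0.67, [0.6994, -0.0133, 0.002])]
mat [(0.66, [0.432, -0.2343, -0.0032])]
tote [(0.98, [0.4333, -0.2346, -0.0022]), (0.57, [0.5541, -0.2245, 0.0003])]
side bar (array([ 436.2, -233.1]), array([ 16.5, 118.3]), 5.32, 201, array([ 433.5, -217. ,  122.1])) 
rim (array([ 436.8, -235. ]), array([ 65.3, 125. ]), 5.56, 447, array([ 428.7, -226.4,   56.1])) 
riser (array([ 595.3, -220.5]), array([ 86.7, 135.4]), 6.06, 948, array([ 591.1, -209.3,   69.4]))
mat (array([ 436.7, -236.3]), array([ 94. , 149.5]), 5.71, 404, array([ 404.7, -190.8,    1.7]))
tube end [-0.0685 -0.0678]
jar [(0.83, [0.5643, 0.4223, -0.0008])]
beaker [(0.57, [0.549, -0.4008, -0.0028])]
weight [(0.81, [0.6972, -0.0106, 0.0027])]
mat [(0.92, [0.4356, -0.2347, -0.0005])]
tote [(0.73, [0.4347, -0.2362, -0.0036])]
30.05
```

View pics/top18.png

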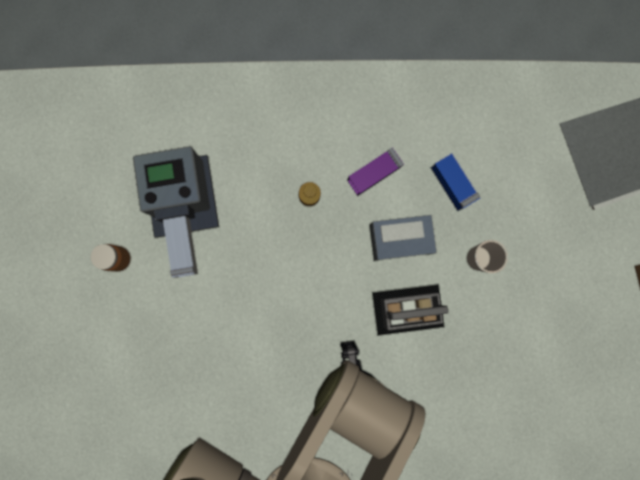

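View pics/side18.png

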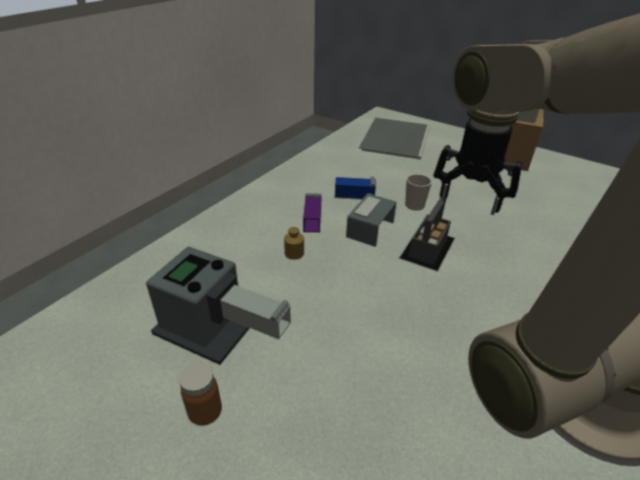

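```bash
python3 -c "
from station import env
print(env.close_job())"
```

```text
the job is handed in; nothing more can be done
None
```

The job is done and handed in at about 30 s on the clock. I set the tote aside, fitted the support arm onto the spigot ridge up, and put the tote back on its mat.

**Support arm:** I pushed it in until the tester's shoulder stopped it, with about 12 N of reaction. Afterwards its ridge end sat 118.5 to 120 mm from the shoulder face, against a 120 mm tube, and no gap shows in the pictures. I did not measure the last millimetre any more finely than that.

**Tote:** The top camera puts it within about 1 mm of the mat's centre. Its yaw is about 5.4°, against about 5.7° for the riser. It stayed upright throughout.

**Other things:** The jar, cup and weight read as unmoved, within the few millimetres the networks are good to. The gripper is clear of everything.

**What disagreed:**
- **Tool height:** The real fingertips were about 33 mm higher than the reported tool position. My first grasp therefore closed on air above the tote's bar, without touching it, and I corrected for this from then on.
- **Cameras:** The side and top cameras differed by 2 to 4 mm on absolute positions. I compared positions within one camera where it mattered.

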